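# Slide an ore specimen up to the probe and start the count

## Robot

A 6-joint arm with a two-finger parallel gripper is mounted at the origin on the work surface. World frame = base frame: x ahead of the robot, y to its left, z up, the work surface at z = 0. Lengths are in mm, angles in rad, forces in N, time in s.
With the tool pointing down it reaches from about 350 to 875 mm from the base axis. Payload 4.2 kg.
Tool frame: the origin (TCP) lies midway between the tips of the shut fingers; the grasp point (between the pads) lies 19 mm behind it; z points along the fingers, y is the direction in which the jaws open and shut (so a half turn about z gives the same grasp; the last joint's range is limited). The gripper opens to 85 mm and grips with 20 to 120 N. Pads are 22 mm wide; open, the fingers measure 114 mm over their backs; the gripper's body (76 mm by 85 mm) begins 54 mm behind the grasp point. The pads swing forward as they close: fully open they stand 13 mm farther back than shut.
Start: joints at [-1.072, 0.385, 0.008, 0, -1.194, -0.259], TCP at [148.46, -607.09, 231.312] pointing down, gripper open.
Joint ranges: [-3.14, 3.14], [-1.21, 2.06], [-1.07, 1.41], [-3.16, 2.05], [-2.99, -0.16], [-3.1, 3.1]. Speed limits (rad/s): [2.79, 2.79, 3.14, 3.14, 3.14, 3.14].

## Interface

Orientations are given as a unit quaternion [x, y, z, w].
In Python, from bench import readout, optics, workorder, nets gives the robot as it stands. The module is installed in compiled form; this text tells all that it offers.
- The arm moves only by the tool move_arm, never from a script. Its argument "steps" is a list of rows, each a list of 7 numbers: the opening, from -1 (shut) to 1 (fully open), so that 0 is half open, then the shift along the world's x, y, z in mm, then the turn, a rotation vector about the world's x, y, z in rad. In form: [[gripper, tx, ty, tz, wx, wy, wz], ...]. A call has 1 to 5 rows; each row is the pose to reach, as a shift and turn from the pose commanded when the call began; what a row does not reach only later rows make up. A row lasts 1/12 s, in which the tool goes at most 41.7 mm and 7.16 degrees, less where a joint would pass 70% of its speed; a pose out of reach is approached as far as the arm can. A call with a gripper value outside its range is refused whole. The fingers move at their own pace and stop on an object; the grip force is fixed at half the most. Time passes only in rows, so rows that repeat a pose let the fingers close. It gives the time, the measured TCP pose, the force and the opening at its end, in the units of the state.
- readout.read_state(): the state, without advancing time (a new reading comes with each control period).
- optics.get_image(name): name is "scene" or "top" or "wrist"; returns a dict with "frame" (480x640x3 uint8, blue, green, red), "fx", "fy", "cx", "cy" (pixels), "k1" (the pictures are not rectified: a ray, as slopes to the right and down, at radius r is drawn at 1 + k1 r^2 times it, then the intrinsics apply), "rvec" (rotation vector, rad) and "tvec" (3), from world to camera coordinates, as OpenCV has them. Camera axes: x right, y down, z forward; pixel columns grow to the right and rows downward; lengths in mm; the calibration is good to about 2 mm. A picture is of the moment at which its call begins. There is no depth.
- workorder.job_done(): hands the job in, once; it reports no verdict.
Trained networks look in a picture, given as the dict that the camera call returned (one of the last four; its "shot" number tells which), for a name from the list of things; names that differ only in an ending like _2 or _b are one class to them, and where a whole thing is asked for, a point or a joint stands for the part that bears it (a point fixed in the world has none). Each returns a list of dicts, best first, with "conf" (0 to 1); they miss things now and then, are a little off and sometimes report something else, mostly with a low value. They report only what shows in the picture. A call takes as long as a camera call. They do not tell look-alikes from the thing itself.
- nets.silhouettes(name, picture): "region" (480x640 bool, what is visible of it) and "extent" ([left, top, right, bottom] in pixels, round what is visible of it).
- nets.tip_of(name, picture): "uv" ([column, row] in pixels: a listed point, or the origin of a listed thing).
The state is a dict: "clock": time; "joints": joint angles; "joint_vel": joint speeds; "joint_efforts": joint torques, N m; "position": TCP position; "ee_rot": TCP orientation; "contact_force": force on the tool from outside, world axes, zero at the start; "wrist_torque": the same for the moment, N m; "gripper_width": finger opening in mm.
Only numpy, scipy, OpenCV 4.12 (cv2) and the standard library are available. Lean on these libraries where they do the work, as an engineer would, in place of code of your own. Each camera call takes 0.05 s, during which the arm holds its last target.

## Task

Push the blue specimen box, with its rock in it, down the lane of the counting bench until its whole front edge rests on the yellow band in front of the probe; the box is dusty and the rails and probe must stay clean, so touch neither rail nor the probe with the box or the fingers. Only push the box from outside: do not grip or lift it, do not reach into it, and leave the rock alone. Then press the red button on the counter all the way down to start the count; leave the white button and everything else as it is.

Things in the scene. Friction and masses are not known exactly. Their poses are not given: they have to be found in the camera images.
- lane: counting bench, fixed: grey bed plate 440 x 180 mm, 10 mm thick, on the table. Origin at table height on the lane's centre line at its mouth; x runs along the lane to the probe, y to its left, z up. The plate spans x = -175 to 265 mm, top at z = 10 mm; before the mouth (x < 0) is the open loading end where the box starts, off centre and askew. The lane between the rails is 98 mm wide, x = 0 to 170 mm
- band (a point): middle of the yellow band painted across the lane, 20 mm wide along the lane: lane x = 150 mm, y = 0, on the bed, 10 mm above the table
- rail_left: left guide rail (aluminium bar on the bed, fixed): 170 mm long, 8 mm thick, 16 mm high, top 26 mm above the table. Origin at the centre line of the bar, at its mouth end, on the bed; x along the bar. Its inner face is 49 mm from the lane's centre line
- rail_right: right guide rail, the same on the other side
- probe: blue pancake radiation probe, fixed upright at the far end of the lane in a post stand: disc of 80 mm diameter and 28 mm thick. Origin in the centre of its window, which looks back down the lane, 40 mm beyond the middle of the band and 53 mm above the table; its handle, clamp and post behind it rise to 220 mm above the table
- box: blue plastic specimen box, open on top, loose: 80 x 80 mm, 45 mm high, walls 4 mm, 0.1 to 0.25 kg. Origin at the centre of its underside, on the bed (rim 55 mm above the table); x points to its front, which goes first down the lane, z up; at the start x is within 0.3 rad of the lane's x. A white label is on its rear wall. It slides with friction and stops when the push stops
- rock: reddish brown ore rock lying loose in the box, about 50 x 42 mm and 50 mm high, 0.13 kg, its top about 10 mm above the rim of the box. Origin at the centre of its underside
- corner_left (a point): left end of the box's front lower edge (box frame x = 40, y = 40 mm)
- corner_right (a point): right end of the box's front lower edge (box frame x = 40, y = -40 mm)
- counter: beige bench counter, fixed, 190 mm wide and 210 mm deep: a control deck 50 mm high in front (towards the robot) with the red and the white button and a black knob, behind it a sloping display panel rising to 120 mm. Origin at the centre of its underside, x to its rear, y to its left; the display begins 40 mm behind the line of the buttons
- count_button_top (a point): centre of the top of the red round button (28 mm diameter) on the right of the deck; press straight down
- count_button (a joint): travel of the red button in m: 0 is up, 0.006 fully down; a spring button, about 5 N to press fully down, springs back
- reset_button_top (a point): centre of the top of the white button (20 mm diameter), 65 mm to the left of the red one; leave it
- reset_button (a joint): travel of the white button in m: 0 is up, 0.006 fully down
- vial: amber vial with white cap, upright, 38 mm diameter, 67 mm high, left of the lane. Origin at its underside; leave it standing
- source_disc: orange check-source disc, 40 mm diameter, 10 mm thick, right of the lane. Origin at its underside; leave it
- screwdriver: red-handled screwdriver lying beside the lane, along it, on the lane's left. Leave it
- tin: steel tin, 60 mm diameter, 55 mm high beside the lane, on its right. Leave it
- grey_rock: grey rock, about 58 x 48 mm beside the lane, on its right. Leave it
Not all that is in view belongs to the job. What is meant by the rock is not green, and is the larger of those in its own colour.

How it is judged (in metres and radians):
On the way, in this order (a step that is already met when the one before it is completed fails the run):
1. the box stands in the lane with its whole front edge on the yellow band (x of corner_left in the frame of lane between 0.139 and 0.161 m and x of corner_right in the frame of lane between 0.139 and 0.161 m and z of box in the frame of lane below 0.014 m and y of box in the frame of lane between -0.009 and 0.009 m and linear speed of box below 0.01 m/s), for 0.3 s.
2. the red button is pressed all the way down (value of joint count_button above 0.0045 m), for 0.05 s.
At the end, for the whole second after the job is handed in: Both ends of the box's front lower edge are within 11 mm (along the lane) of the middle of the 20 mm yellow band, the box stands flat on the bed between the rails (centre within 9 mm of the centre line), at rest, the rock still in it, and both buttons are up again (all of step 1 and x of rock in the frame of box between -0.03 and 0.03 m and y of rock in the frame of box between -0.03 and 0.03 m and z of rock in the frame of box below 0.012 m and value of joint each of count_button, reset_button below 0.002 m); the robot touches nothing.
It fails at once if a rail or the probe was touched (contact force between anything else and rail_left above 0.2 N or contact force between anything else and rail_right above 0.2 N or contact force between anything else and probe above 0.2 N).
It fails at once if the box was lifted, tipped, gripped or reached into (z of box in the frame of lane above 0.018 m or angle between box's own z axis and vertical above 0.15 rad or (x of the grasp point in the frame of box between -0.041 and 0.041 m and y of the grasp point in the frame of box between -0.041 and 0.041 m and z of the grasp point in the frame of box below 0.06 m)).
It fails at once if the robot touched the rock, or the rock left the box (contact force between any of the arm, the fingers and rock above 0.5 N or z of rock in the frame of box above 0.02 m).
It fails at once if the white button was pressed, or the red one before the box was in place (value of joint reset_button above 0.003 m or (value of joint count_button above 0.003 m and not (x of corner_left in the frame of lane between 0.139 and 0.161 m and x of corner_right in the frame of lane between 0.139 and 0.161 m))).
It fails at once if something else was disturbed (distance of any of vial, source_disc, screwdriver, tin, grey_rock from where it was at the start of the episode above 0.02 m or angle between vial's own z axis and vertical above 0.4 rad).
It also fails if it takes over 72 s, if anything falls off the work surface, if the arm or the gripper's body presses on something with over 40 N, if the wrist force passes 120 N, or if a joint passes its speed limit or range.

## Working session

There is one attempt and no reset: what is moved stays moved. The work goes in short steps, Python scripts to look and compute and a tool call to move; the robot and the scene stay as the last step left them, time stands still between calls to the robot, and variables do not carry over. Pictures are saved under pics/ and viewed, and the job is handed in when it is done.

Besides the shell and the picture viewer there is one more tool, called after "Call:" by a JSON object that holds its "op" and its "data". move_arm: Moves the arm, as the interface text tells. Its arguments: {"type":"object","properties":{"steps":{"type":"array","items":{"type":"array","items":{"type":"number"}}}},"required":["steps"]}

```bash
mkdir -p pics; cat > h.py <<'E'
import numpy as np, cv2
from bench import readout, optics, workorder, nets
def K(p): return np.array([[p['fx'],0,p['cx']],[0,p['fy'],p['cy']],[0,0,1.]])
def Rt(p):
    return cv2.Rodrigues(np.array(p['rvec'],float).reshape(3,1))[0], np.array(p['tvec'],float).reshape(3)
def ray(p,uv):
    d=np.array([(uv[0]-p['cx'])/p['fx'],(uv[1]-p['cy'])/p['fy']]); u=d.copy()
    for _ in range(30): u=d/(1+p['k1']*(u@u))
    R,t=Rt(p); return -R.T@t, R.T@np.array([u[0],u[1],1])
def atz(p,uv,z):
    c,d=ray(p,uv); return c+d*(z-c[2])/d[2]
def proj(p,X):
    X=np.atleast_2d(np.array(X,float))
    return cv2.projectPoints(X,np.array(p['rvec'],float),np.array(p['tvec'],float),K(p),np.array([p['k1'],0,0,0,0.]))[0].reshape(-1,2)
E
python3 - <<'E'
from h import *
s=readout.read_state(); print(s)
for n in ["scene","top","wrist"]:
    p=optics.get_image(n); cv2.imwrite(f"pics/{n}0.png",p['frame']); print(n,{k:v for k,v in p.items() if k!='frame'})
    for o in ["lane","band","rail_left","rail_right","probe","box","rock","corner_left","corner_right","count_button_top","reset_button_top","counter","vial","source_disc","tin","grey_rock","screwdriver"]:
        r=nets.tip_of(o,p); print(o,[(np.round(x['uv'],1).tolist(),round(x['conf'],2)) for x in r[:3]])
E
```

```text
{'clock': 0.0, 'joints': array([-1.07239390e+00,  3.85579219e-01,  6.63956659e-03, -5.02012675e-04,
       -1.19401281e+00, -2.58612062e-01]), 'joint_vel': array([-0.00134442,  0.00126081, -0.00114633, -0.00109836, -0.00192682,
        0.00202318]), 'joint_efforts': array([ 2.41369780e-04, -3.92288804e+01,  1.88405871e+01,  4.18621168e+00,
       -4.56518479e-03,  7.68489656e-06]), 'position': array([ 148.32618119, -606.54605887,  230.21284075]), 'ee_rot': array([-1.19516132e-01,  9.92831646e-01,  1.08797201e-03, -1.81597086e-04]), 'contact_force': array([ 0.0979413 ,  0.22007397, -0.79532335]), 'wrist_torque': array([ 0.04834038, -0.0090265 , -0.00486388]), 'gripper_width': 85.23686898780957}
scene {'fx': 541.9715776417913, 'fy': 541.9715776417913, 'cx': 330.718911466501, 'cy': 237.02147121246992, 'k1': -0.14913599864797883, 'rvec': array([ 2.18490673,  0.9014891 , -0.37820479]), 'tvec': array([-405.22135386, -213.93271169, 1472.24572707]), 'shot': 1}
lane [([270.1, 288.1], 0.77), ([291.9, 218.5], 0.73), ([320.7, 324.4], 0.61)]
band [([325.8, 249.0], 0.68), ([269.4, 285.2], 0.3), ([
[... 1483 characters left out ...]
tton_top [([184.0, 234.2], 0.52)]
counter [([192.5, 210.5], 0.73)]
vial [([371.9, 323.5], 0.83)]
source_disc [([395.4, 197.8], 0.6)]
tin [([318.1, 183.4], 0.66)]
grey_rock [([357.8, 193.0], 0.93)]
screwdriver [([312.4, 311.8], 0.81)]
wrist {'fx': 404.8023300647733, 'fy': 404.8023300647733, 'cx': 321.719939907601, 'cy': 240.44682351430095, 'k1': -0.0903554894168849, 'rvec': array([-1.80104474, -2.29693046, -0.37408377]), 'tvec': array([624.42158848, -40.94357676, 379.82301406]), 'shot': 3}
lane []
band []
rail_left []
rail_right []
probe []
box []
rock []
corner_left []
corner_right []
count_button_top []
reset_button_top []
counter []
vial []
source_disc []
tin []
grey_rock []
screwdriver []
```

View pics/scene0.png

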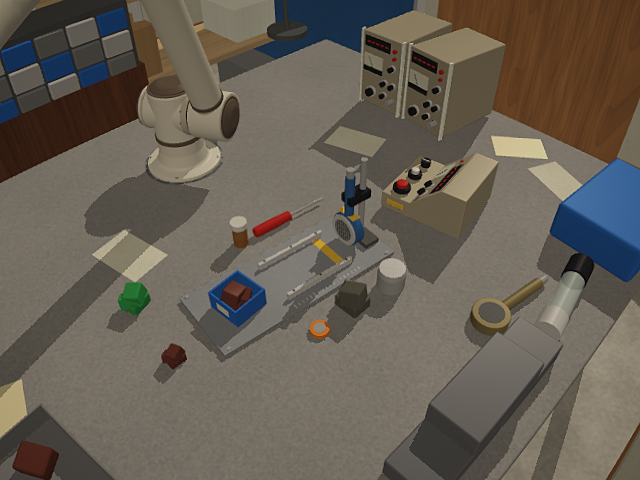

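View pics/top0.png

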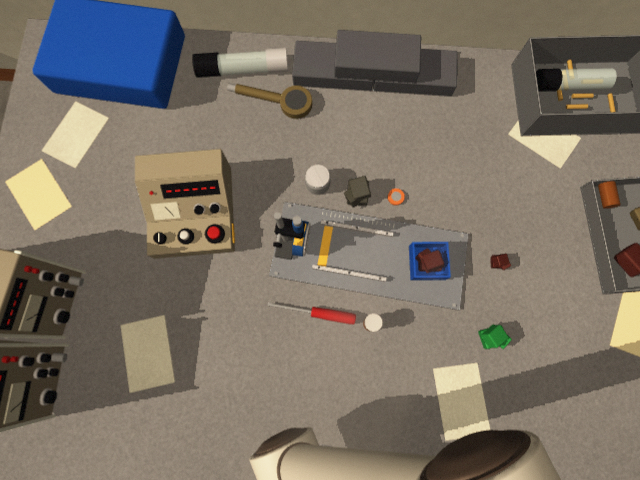

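The scene view shows the blue box with its rock at (237,297) on the bed. The lane runs to the probe at (345,228), and the counter with the red button is at (402,184). In the top view the box is at (429,261), the band at (326,246) and the red button at (214,233). There are two red-brown rocks in the work area. The one at (430,261) is in the box and is the larger, so it is the one meant. The one at (500,262) is small and lies on the table. The green one at (495,336) is excluded by colour.

```bash
python3 - <<'E'
from h import *
p=cv2.imread("pics/top0.png")
cv2.imwrite("pics/topc.png",cv2.resize(p[170:330,260:480],None,fx=3.6,fy=3.6,interpolation=cv2.INTER_CUBIC))
p=cv2.imread("pics/scene0.png")
cv2.imwrite("pics/scenec.png",cv2.resize(p[210:365,170:400],None,fx=3.4,fy=3.4,interpolation=cv2.INTER_CUBIC))
E
```

```text
(no output)
```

View pics/topc.png

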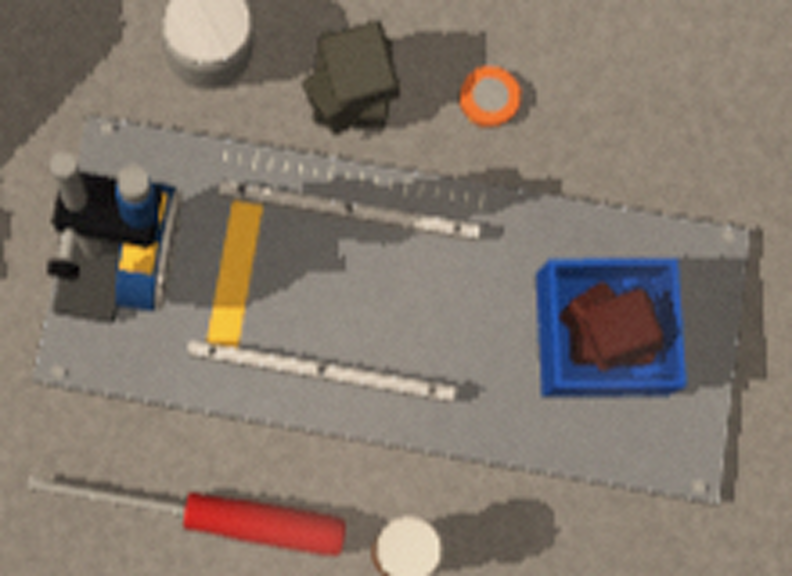

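View pics/scenec.png

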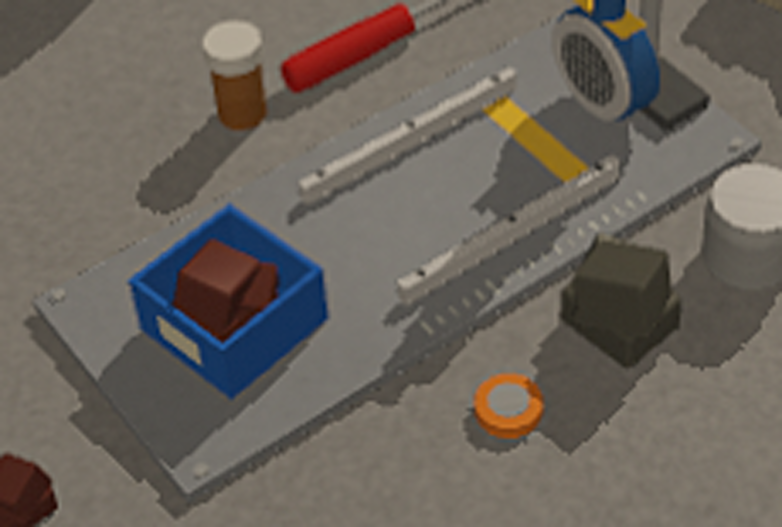

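```bash
cat > fit.py <<'E'
from h import *
from scipy.optimize import least_squares
def T(q,P):  # planar pose x,y,yaw
    c,s=np.cos(q[2]),np.sin(q[2]); P=np.atleast_2d(np.array(P,float))
    return np.c_[q[0]+c*P[:,0]-s*P[:,1], q[1]+s*P[:,0]+c*P[:,1], P[:,2]]
def inv(q,P):
    c,s=np.cos(q[2]),np.sin(q[2]); d=np.array(P)[:2]-q[:2]; return np.array([c*d[0]+s*d[1],-s*d[0]+c*d[1]])
def fit(obs,q0):
    f=lambda q: np.concatenate([(proj(p,T(q,[X for X,_ in o]))-np.array([u for _,u in o])).ravel() for p,o in obs])
    r=least_squares(f,q0,loss='soft_l1'); return r.x, r.fun.reshape(-1,2)
E
python3 - <<'E'
from fit import *
pt=optics.get_image("top"); ps=optics.get_image("scene")
t=lambda u,v:(u/3.6+260-.4,v/3.6+170-.4); s=lambda u,v:(u/3.4+170-.4,v/3.4+210-.4)
L=[([265,-90,10],t(80,120)),([-175,-90,10],t(752,230)),([-175,90,10],t(720,502)),([265,90,10],t(38,381)),
 ([0,-53,26],t(480,231)),([170,-53,26],t(222,187)),([0,53,26],t(456,394)),([170,53,26],t(190,346))]
S=[([-175,90,10],s(40,298)),([-175,-90,10],s(188,493)),([265,-90,10],s(760,147)),
 ([0,-53,26],s(402,285)),([170,-53,26],s(617,164)),([0,53,26],s(303,184)),([170,53,26],s(512,73))]
q0=[400,-0,1.7]
for o in ([(pt,L)],[(ps,S)],[(pt,L),(ps,S)]):
    q,r=fit(o,q0); print(np.round(q,3)); print(np.round(r,1).tolist())
# box: rim corners z=55
BT=[([40,-40,55],t(540,262)),([-40,-40,55],t(682,259)),([-40,40,55],t(688,388)),([40,40,55],t(543,396))]
BS=[([-40,40,55],s(130,284)),([-40,-40,55],s(232,350)),([40,-40,55],s(325,270)),([40,40,55],s(230,207)),([-40,-40,10],s(232,397)),([40,-40,10],s(325,318)),([-40,40,10],s(145,318))]
for o in ([(pt,BT)],[(ps,BS)],[(pt,BT),(ps,BS)]):
    b,r=fit(o,[400,-200,1.7]); print(np.round(b,3),np.round(inv(q,b),1),b[2]-q[2]); print(np.round(r,1).tolist())
# net points
for p,uv in ((pt,[321.3,246.1]),(ps,[325.8,249])): print('band',inv(q,atz(p,uv,10)))
for p,uv in ((pt,[413.8,279.8]),(ps,[238.9,285.8])): print('cl',inv(q,atz(p,uv,10)))
for p,uv in ((pt,[406.6,245.6]),(ps,[263.2,302.1])): print('cr',inv(q,atz(p,uv,10)))
for n in ['tin','grey_rock','source_disc','vial','screwdriver']:
  for p in (pt,ps):
    r=nets.silhouettes(n,p)
    if r: x0,y0,x1,y1=r[0]['extent']; print(n,r[0]['conf'],r[0]['extent'],'lane xy (z=30)',inv(q,atz(p,((x0+x1)/2,(y0+y1)/2),30)).round())
c=(p['frame'] if 0 else pt['frame'])[140:270,120:250]; cv2.imwrite("pics/cnt_t.png",cv2.resize(c,None,fx=4.5,fy=4.5,interpolation=cv2.INTER_CUBIC))
c=ps['frame'][140:245,370:510]; cv2.imwrite("pics/cnt_s.png",cv2.resize(c,None,fx=5,fy=5,interpolation=cv2.INTER_CUBIC))
E
```

```text
[ 523.882 -129.59  -394.371]
[[1.9, -1.2], [-0.1, -0.6], [0.4, 0.3], [-1.4, 0.4], [0.2, 0.1], [-0.9, 0.0], [0.3, -0.0], [-0.1, 0.4]]
[ 526.295 -127.2      1.46 ]
[[-2.3, 0.2], [-0.8, 0.7], [1.4, -1.3], [-0.2, 0.4], [0.5, -1.6], [-0.1, 0.4], [1.0, -0.9]]
[ 524.777 -128.355  -42.515]
[[1.6, -1.8], [-0.6, -0.8], [-0.2, 0.0], [-1.9, -0.3], [-0.3, -0.3], [-1.3, -0.6], [-0.3, -0.5], [-0.6, -0.2], [-3.2, 0.5], [-1.2, 0.8], [0.2, -2.0], [-1.0, 0.2], [-0.6, -2.0], [-1.1, 0.3], [-0.2, -1.2]]
[ 516.082 -214.571   -4.612] [-86.7  -0.3] 37.9033953315125
[[1.1, 0.5], [-2.6, 0.3], [-1.1, 0.1], [2.8, -1.1]]
[ 520.616 -214.055  108.473] [-85.7  -4.7] 150.98796246588643
[[0.0, -1.1], [-2.1, 0.3], [0.1, -0.5], [0.1, -1.2], [0.6, 0.8], [1.8, -0.1], [-0.9, 3.4]]
[ 518.616 -213.661    7.935] [-85.5  -2.7] 50.449921261348265
[[1.0, -1.0], [-2.6, -0.5], [-1.8, -0.7], [2.0, -2.6], [-0.4, -1.9], [-2.8, -0.4], [-0.4, -1.0], [-0.2, -1.8], [-0.0, 0.1], [1.3, -0.6], [-1.4, 2.6]]
band [157.17174772   1.68780099]
band [151.7796573    9.36620262]
cl [-64.96486994  42.1336145 ]
cl [-58.35312487  38.9441141 ]
cr [-37.89505133 -34.22802606]
cr [-43.45667244 -29.46515741]
tin 0.78 [306.0, 166.9, 330.0, 195.5] lane xy (z=30) [ 191. -146.]
tin 0.71 [375.5, 256.4, 406.1, 294.2] lane xy (z=30) [ 195. -152.]
grey_rock 0.86 [342.8, 178.3, 369.3, 205.5] lane xy (z=30) [  99. -136.]
grey_rock 0.66 [336.8, 279.7, 371.8, 313.0] lane xy (z=30) [  99. -147.]
source_disc 0.58 [387.1, 189.8, 403.5, 205.2] lane xy (z=30) [   7. -139.]
source_disc 0.61 [310.2, 317.3, 330.4, 344.3] lane xy (z=30) [  -7. -170.]
vial 0.49 [362.3, 311.8, 382.7, 331.6] lane xy (z=30) [ 16. 153.]
vial 0.71 [220.5, 278.1, 251.5, 311.5] lane xy (z=30) [-84.   6.]
screwdriver 0.92 [266.6, 303.0, 359.5, 325.8] lane xy (z=30) [147. 161.]
screwdriver 0.67 [254.4, 197.9, 324.5, 237.1] lane xy (z=30) [139. 127.]
```

View pics/cnt_t.png

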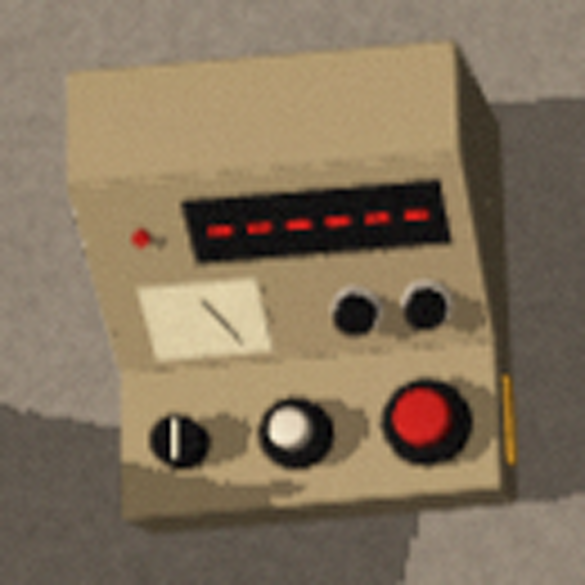

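View pics/cnt_s.png

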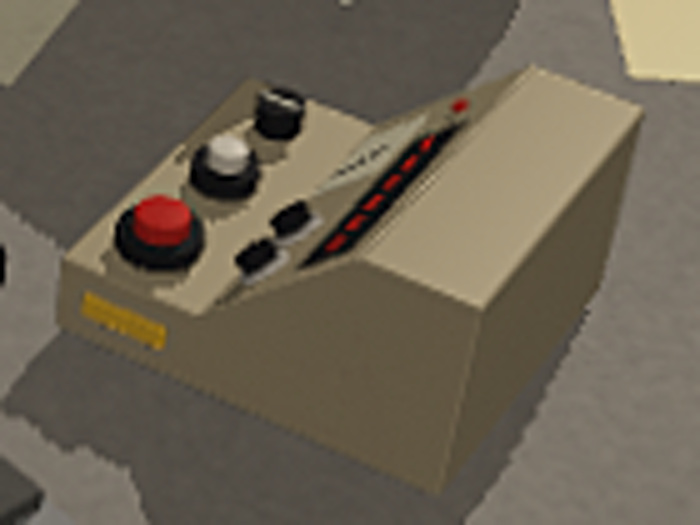

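The lane fits at about (525, -128) with yaw 1.467. The box is at lane (-86, -3), askew by about 0.19 rad. I'll move behind the box with the gripper half open and the jaws across the lane, so the fingers act as a two-point pusher.

Call:
{"op": "move_arm", "data": {"steps": [[0,30,25,0,0,0,0.12],[0,60,50,0,0,0,0.24],[0,90,75,0,0,0,0.36],[0,120,100,0,0,0,0.48],[0,150,125,0,0,0,0.6]]}}

```text
clock: 3.72
position: [299.5, -480.8, 231.5]
ee_rot: [-0.41, 0.912, -0.0, 0.0]
contact_force: [0.3, -0.5, -0.3]
gripper_width: 42.4
```

Call:
{"op": "move_arm", "data": {"steps": [[0,30,25,0,0,0,0.12],[0,60,50,0,0,0,0.24],[0,90,75,0,0,0,0.36],[0,120,100,0,0,0,0.48],[0,150,125,0,0,0,0.6]]}}

```text
clock: 4.13
position: [449.7, -355.6, 231.6]
ee_rot: [-0.662, 0.75, -0.0, 0.0]
contact_force: [0.4, -0.9, -0.6]
gripper_width: 42.9
```

Call:
{"op": "move_arm", "data": {"steps": [[0,25,25,-30,0,0,0.027],[0,50,45,-60,0,0,0.027],[0,57,45,-90,0,0,0.027],[0,57,45,-110,0,0,0.027],[0,57,45,-110,0,0,0.027]]}}

```text
clock: 4.55
position: [503.1, -309.9, 116.0]
ee_rot: [-0.67, 0.743, 0.005, -0.002]
contact_force: [-0.7, 0.2, 0.5]
gripper_width: 42.7
```

```bash
python3 - <<'E'
from fit import *
s=readout.read_state(); print(s['clock'],s['position'],s['ee_rot'],s['gripper_width'],s['contact_force'],s['joints'])
for n in ["scene","top","wrist"]:
    p=optics.get_image(n); cv2.imwrite(f"pics/{n}1.png",p['frame'])
    if n=='top': f=p['frame'][170:330,260:480]; cv2.imwrite("pics/topc1.png",cv2.resize(f,None,fx=3.6,fy=3.6,interpolation=cv2.INTER_CUBIC))
    if n=='wrist': print({k:v for k,v in p.items() if k!='frame'})
E
```

```text
4.55 [ 503.07476238 -309.93823757  115.97923486] [-0.66964967  0.74265781  0.00487807 -0.00221627] 42.74059720553334 [-0.69019005  0.16341669  0.48183487] [-0.27904923  0.43693882 -0.22285343 -0.00176444 -0.92162817  0.17682683]
{'fx': 404.8023300647733, 'fy': 404.8023300647733, 'cx': 321.719939907601, 'cy': 240.44682351430095, 'k1': -0.0903554894168849, 'rvec': array([-0.15824341, -3.08181935, -0.50133522]), 'tvec': array([534.87272108, 238.73272654, 358.07284271]), 'shot': 8}
```

View pics/scene1.png

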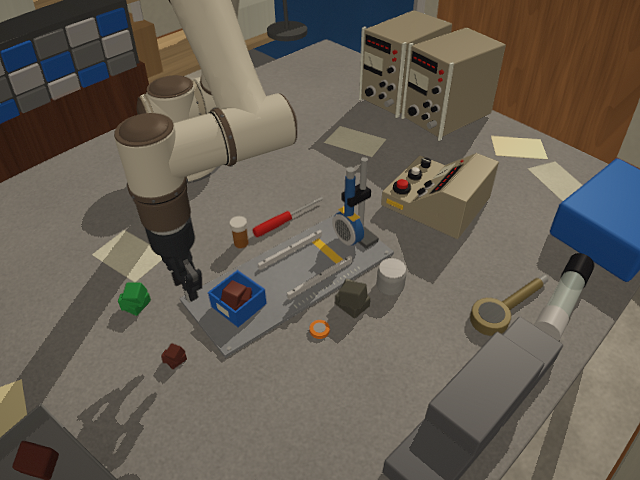

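View pics/topc1.png

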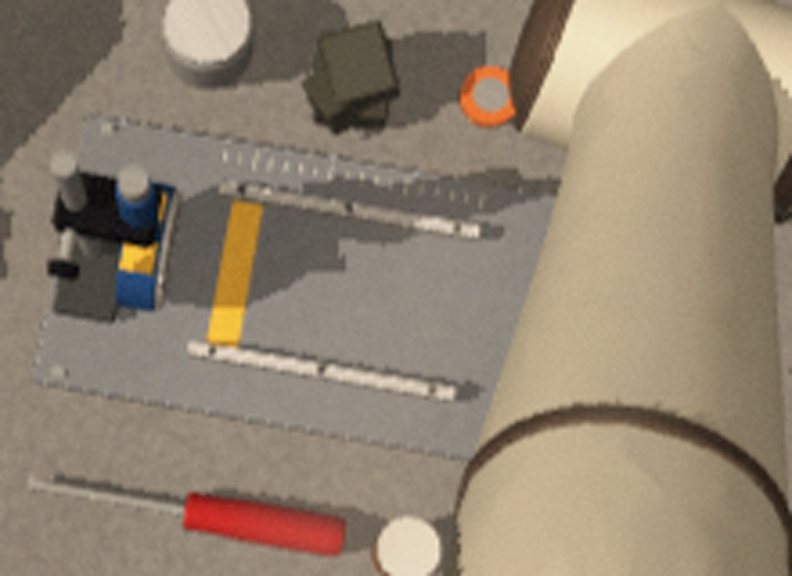

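View pics/wrist1.png

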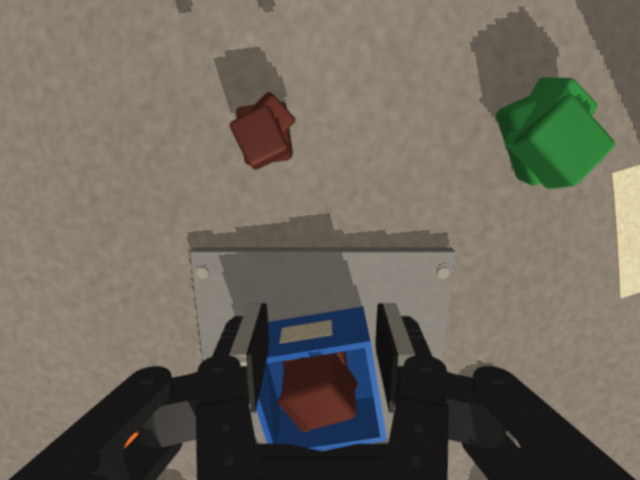

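The hand is behind the box, with the jaws square to the lane and the tip at about lane x = -182. The scene view at (190,285) and the wrist view both show the fingers clear of the box. Next is the descent.

Call:
{"op": "move_arm", "data": {"steps": [[0,2,0,-20,0,0,0],[0,2,0,-45,0,0,0],[0,2,0,-70,0,0,0],[0,2,0,-90,0,0,0],[0,2,0,-90,0,0,0]]}}

```text
clock: 5.12
position: [505.7, -312.1, 29.7]
ee_rot: [-0.669, 0.743, 0.002, -0.001]
contact_force: [-0.4, -0.1, 0.4]
gripper_width: 42.8
```

```bash
python3 - <<'E'
from fit import *
s=readout.read_state(); print(s['clock'],s['position'],s['ee_rot'],s['gripper_width'],s['contact_force'])
q=np.array([524.8,-128.4,1.467]); print(inv(q,s['position']))
p=optics.get_image("scene"); f=p['frame'][210:365,140:370]; cv2.imwrite("pics/s2.png",cv2.resize(f,None,fx=3.4,fy=3.4,interpolation=cv2.INTER_CUBIC))
p=optics.get_image("wrist"); cv2.imwrite("pics/w2.png",p['frame'])
E
```

```text
5.1167 [ 505.73684859 -312.13266775   29.68716042] [-0.66874497  0.7434894   0.00175537 -0.00077258] 42.80436193231921 [-0.39654777 -0.14369148  0.35337528]
[-1.84718952e+02 -7.59972861e-02]
```

View pics/s2.png

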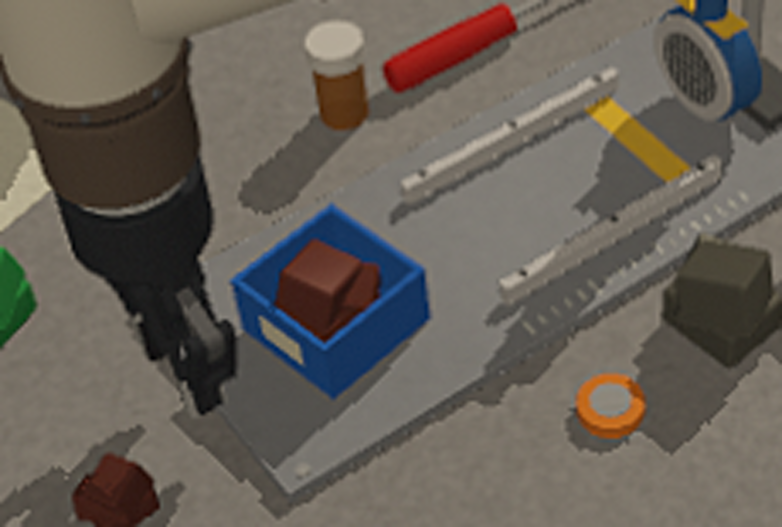

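View pics/w2.png

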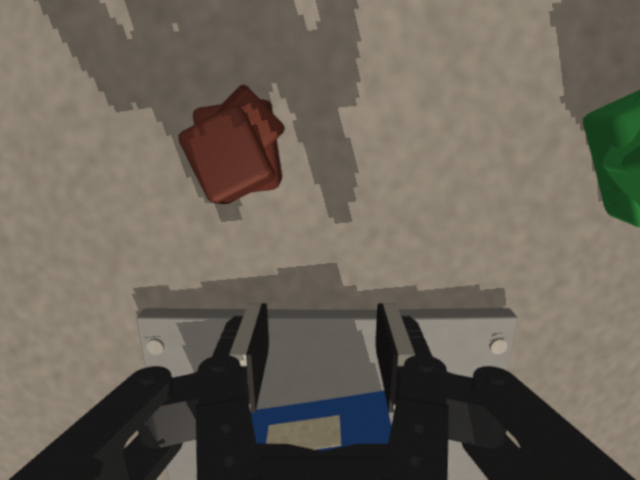

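Call:
{"op": "move_arm", "data": {"steps": [[0,1,8,0,0,0,0],[0,2,16,0,0,0,0],[0,2.5,24,0,0,0,0],[0,3.3,32,0,0,0,0],[0,4,38,0,0,0,0]]}}

```text
clock: 5.63
position: [511.9, -272.9, 32.1]
ee_rot: [-0.67, 0.743, -0.0, 0.0]
contact_force: [-0.4, 0.3, 0.9]
gripper_width: 42.7
```

Call:
{"op": "move_arm", "data": {"steps": [[0,0.4,4,0,0,0,0],[0,0.8,8,0,0,0,0],[0,1.2,12,0,0,0,0],[0,1.6,16,0,0,0,0],[0,2,20,0,0,0,0]]}}

```text
clock: 6.05
position: [513.3, -253.9, 31.3]
ee_rot: [-0.669, 0.743, 0.0, -0.0]
contact_force: [-0.6, -2.4, 1.3]
gripper_width: 42.6
```

```bash
python3 - <<'E'
from fit import *
s=readout.read_state(); print(s['clock'],s['position'],s['ee_rot'],s['gripper_width'],s['contact_force'])
q=np.array([524.8,-128.4,1.467]); print(inv(q,s['position']))
p=optics.get_image("scene"); f=p['frame'][210:365,140:370]; cv2.imwrite("pics/s3.png",cv2.resize(f,None,fx=3.4,fy=3.4,interpolation=cv2.INTER_CUBIC))
p=optics.get_image("wrist"); cv2.imwrite("pics/w3.png",p['frame'])
E
```

```text
6.05 [ 513.29429049 -253.9193947    31.26970559] [-6.69325612e-01  7.42969165e-01  1.15913379e-04 -1.76894492e-04] 42.57284438158123 [-0.56087739 -2.44123464  1.348005  ]
[-126.03595593   -1.56128492]
```

View pics/s3.png

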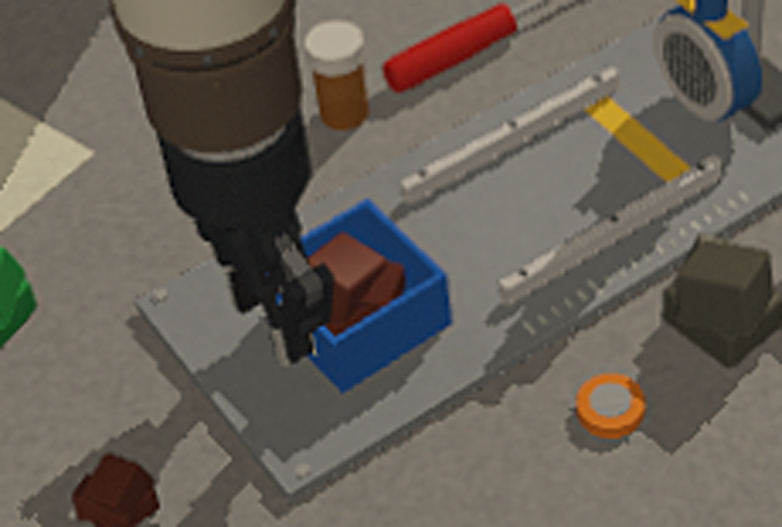

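View pics/w3.png

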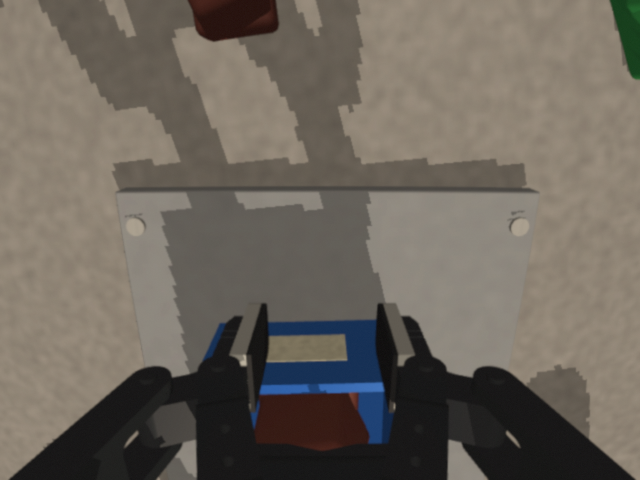

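The wrist view shows the box's rear wall now nearly square to the fingers: its rim runs level at row 385 and the label sits at (307,348). I'll push 10 mm more, then back off to measure.

Call:
{"op": "move_arm", "data": {"steps": [[0,0.4,4,0,0,0,0],[0,0.8,8,0,0,0,0],[0,1,10,0,0,0,0],[0,1,10,0,0,0,0],[0,0.5,5,0,0,0,0]]}}

```text
clock: 6.57
position: [514.2, -248.4, 31.3]
ee_rot: [-0.67, 0.743, 0.0, 0.0]
contact_force: [-1.2, -0.3, 0.1]
gripper_width: 42.8
```

Call:
{"op": "move_arm", "data": {"steps": [[0,-1,-8,0,0,0,0],[0,-2,-20,0,0,0,0],[0,-5,-50,20,0,0,0],[0,-7,-70,40,0,0,0],[0,-7,-70,40,0,0,0]]}}

```text
clock: 6.98
position: [509.0, -324.4, 75.2]
ee_rot: [-0.668, 0.744, -0.004, 0.001]
contact_force: [0.5, -0.8, 0.7]
gripper_width: 42.9
```

```bash
python3 - <<'E'
from fit import *
s=readout.read_state(); print(s['clock'],s['position'],s['ee_rot'],s['gripper_width'],s['contact_force'])
q=np.array([524.8,-128.4,1.467]); print(inv(q,s['position']))
p=optics.get_image("scene"); f=p['frame'][210:365,140:370]; cv2.imwrite("pics/s4.png",cv2.resize(f,None,fx=3.4,fy=3.4,interpolation=cv2.INTER_CUBIC))
p=optics.get_image("wrist"); cv2.imwrite("pics/w4.png",p['frame'])
p=optics.get_image("top"); f=p['frame'][170:330,260:480]; cv2.imwrite("pics/t4.png",cv2.resize(f,None,fx=3.6,fy=3.6,interpolation=cv2.INTER_CUBIC))
E
```

```text
6.9833 [ 509.00670445 -324.35505516   75.24499234] [-0.66828643  0.74389135 -0.00412041  0.0013904 ] 42.89759573344947 [ 0.49913896 -0.81481107  0.69926977]
[-196.53676838   -4.59461693]
```

View pics/s4.png

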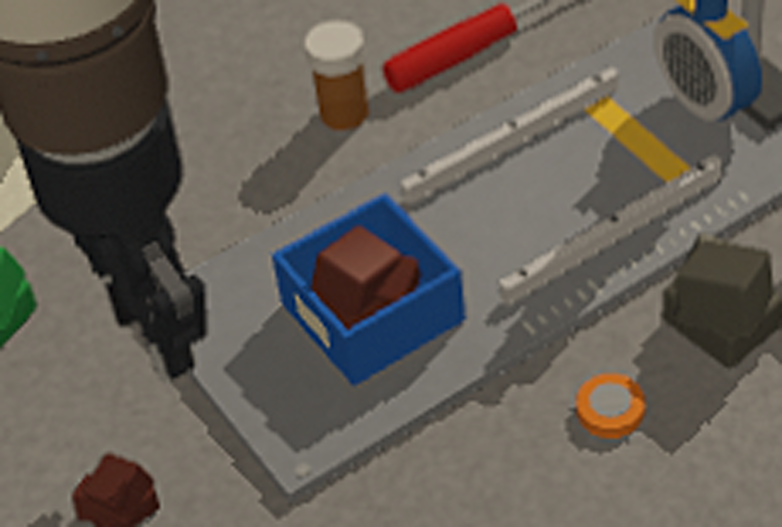

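View pics/w4.png

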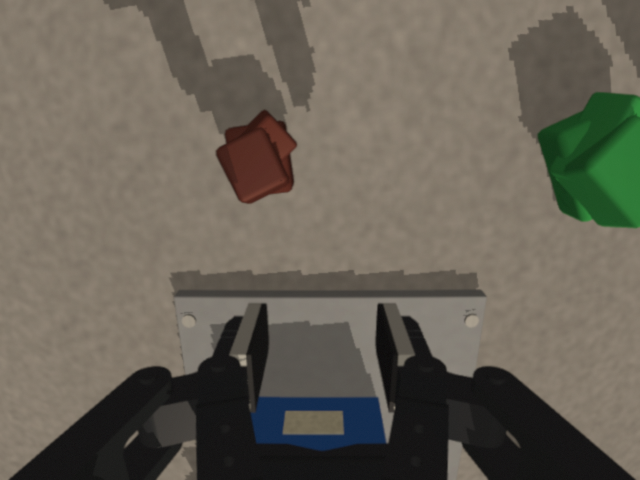

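View pics/t4.png

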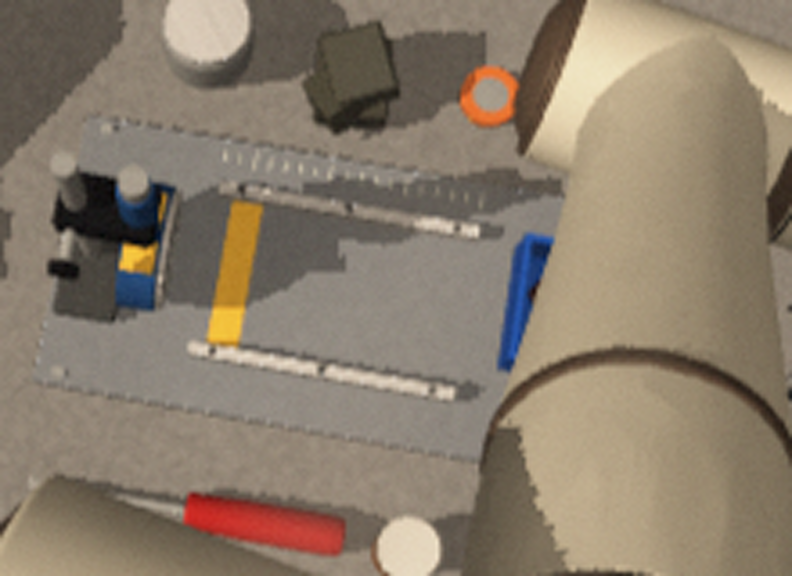

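```bash
python3 - <<'E'
from fit import *
pt=optics.get_image("top"); ps=optics.get_image("scene"); pw=optics.get_image("wrist")
t=lambda u,v:(u/3.6+260-.4,v/3.6+170-.4); s=lambda u,v:(u/3.4+140-.4,v/3.4+210-.4)
qt=np.array([523.88,-129.59,1.470]); qs=np.array([526.3,-127.2,1.460])
BT=[([40,-40,55],t(524,235)),([40,40,55],t(500,368))]
BS=[([-40,40,55],s(274,258)),([-40,-40,55],s(353,333)),([40,-40,55],s(465,271)),([40,40,55],s(386,195)),([-40,-40,10],s(355,384)),([40,-40,10],s(465,317))]
for q,o in ((qt,(pt,BT)),(qs,(ps,BS))):
    b,r=fit([o],[517,-180,1.47]); print(np.round(b,3),np.round(inv(q,b),1),b[2]-q[2]); print(np.round(r,1).tolist())
for uv in [(175,296),(485,297)]: print('plate',atz(pw,uv,10), inv([524.8,-128.4,1.467],atz(pw,uv,10)))
for uv in [(257,397),(381,399)]: print('box',atz(pw,uv,10), inv([524.8,-128.4,1.467],atz(pw,uv,10)))
cv2.imwrite("pics/w4c.png",cv2.resize(pw['frame'][270:470,150:510],None,fx=2.2,fy=2.2,interpolation=cv2.INTER_CUBIC))
E
```

```text
[ 521.127 -191.573    1.429] [-61.9  -3.5] -0.04119873925451256
[[-0.2, 1.2], [0.2, -1.1]]
[ 528.946 -192.154    1.485] [-64.3  -9.8] 0.024970694594672826
[[-0.2, -0.8], [-1.1, 1.4], [-0.3, -0.7], [-0.1, -1.0], [0.8, 0.8], [1.2, 0.3]]
plate [ 589.93846898 -307.80465825   10.        ] [-171.69010167  -83.37601893]
plate [ 416.79896815 -288.9484284    10.        ] [-170.87434831   90.78533929]
box [ 555.02981143 -234.75505739   10.        ] [-102.65054179  -41.08656718]
box [ 479.02511675 -225.23772468   10.        ] [-101.05928155   35.49516123]
```

View pics/w4c.png

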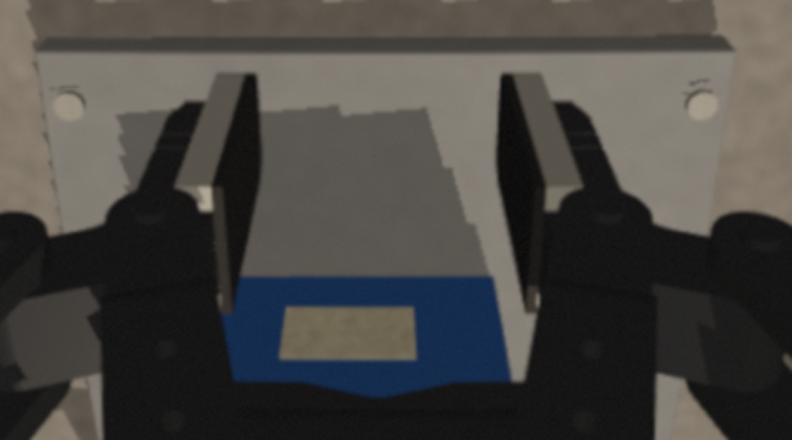

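```bash
python3 - <<'E'
from fit import *
pw=optics.get_image("wrist"); q=[524.8,-128.4,1.467]
s=readout.read_state(); print(s['position'],inv(q,s['position']))
c=lambda u,v:(150+u/2.2-.3,270+v/2.2-.3)
for n,uv in dict(pR=(38,50),pL=(733,50)).items(): print(n,inv(q,atz(pw,c(*uv),10)).round(1))
print('right-lane(y+) rear bottom corner',inv(q,atz(pw,c(492,277),10)).round(1))
# label centre on vertical plane x=-104: intersect
for uv in [(283,307),(415,307),(278,359),(416,359),(510,380)]:
    o,d=ray(pw,c(*uv)); ol=np.r_[inv(q,o),o[2]]; e=o+d; dl=np.r_[inv(q,e),e[2]]-ol
    k=(-103-ol[0])/dl[0]; print(uv,(ol+k*dl).round(1))
E
```

```text
[ 506.42653826 -318.42560477   70.40714204] [-190.90656145   -1.41398655]
pR [-173.6  -87.8]
pL [-173.6   89. ]
right-lane(y+) rear bottom corner [-103.6   30.5]
(283, 307) [-103.   -26.9   21.3]
(415, 307) [-103.     8.5   21.2]
(278, 359) [-103.   -26.4   40. ]
(416, 359) [-103.     8.    39.9]
(510, 380) [-103.    30.6   47. ]
```

The wrist camera puts the box at lane y of about -9.5 with yaw near 0. The scene view agrees at -9.8, and the top view shows only the front rim. It must move about +9 mm before the mouth, so I'll push it gently from its right side with the jaws turned to lie along the lane.

Call:
{"op": "move_arm", "data": {"steps": [[0,5,-5,25,0,0,-0.12],[0,15,0,50,0,0,-0.24],[0,35,0,70,0,0,-0.36],[0,60,5,70,0,0,-0.48],[0,90,15,70,0,0,-0.6]]}}

```text
clock: 7.75
position: [597.8, -304.2, 143.2]
ee_rot: [-0.417, 0.909, -0.001, 0.001]
contact_force: [-0.2, -0.3, -0.6]
gripper_width: 42.8
```

Call:
{"op": "move_arm", "data": {"steps": [[0,5,25,0,0,0,-0.12],[0,10,50,0,0,0,-0.24],[0,12,75,0,0,0,-0.36],[0,12,95,0,0,0,-0.48],[0,12,103,0,0,0,-0.6]]}}

```text
clock: 8.17
position: [608.9, -197.7, 140.5]
ee_rot: [-0.132, 0.991, 0.0, -0.001]
contact_force: [-1.0, 0.5, 0.2]
gripper_width: 42.5
```

Call:
{"op": "move_arm", "data": {"steps": [[0,0,0,-20,0,0,-0.12],[0,0,0,-40,0,0,-0.24],[0,0,0,-60,0,0,-0.36],[0,0,0,-60,0,0,-0.371],[0,0,0,-60,0,0,-0.371]]}}

```text
clock: 8.58
position: [608.2, -200.5, 80.0]
ee_rot: [0.05, 0.999, -0.0, -0.002]
contact_force: [0.5, 0.4, 0.9]
gripper_width: 42.5
```

```bash
cat > look.py <<'E'
import sys
from fit import *
from scipy.spatial.transform import Rotation as Ro
q=np.array([524.8,-128.4,1.467]); tag=sys.argv[1]
s=readout.read_state(); R=Ro.from_quat(s['ee_rot']).as_matrix()
print(s['clock'],s['position'].round(1),'lane',inv(q,s['position']).round(1),'jaw-lane yaw',round(np.arctan2(R[1,1],R[0,1])-q[2],4),'tilt',R[:,2].round(3),s['contact_force'].round(1),s['joints'].round(2))
for n in sys.argv[2]:
    p=optics.get_image(dict(s='scene',t='top',w='wrist')[n]); f=p['frame']
    if n=='s': f=cv2.resize(f[205:365,150:385],None,fx=3.4,fy=3.4,interpolation=cv2.INTER_CUBIC)
    if n=='t': f=cv2.resize(f[170:330,260:480],None,fx=3.6,fy=3.6,interpolation=cv2.INTER_CUBIC)
    cv2.imwrite(f"pics/{n}{tag}.png",f)
E
python3 look.py 5 sw
```

```text
8.5833 [ 608.2 -200.5   80. ] lane [-63.1 -90.4] jaw-lane yaw 0.0031 tilt [-0.004  0.    -1.   ] [0.5 0.4 0.9] [-0.07  0.55 -0.13  0.   -0.89 -1.61]
```

View pics/s5.png

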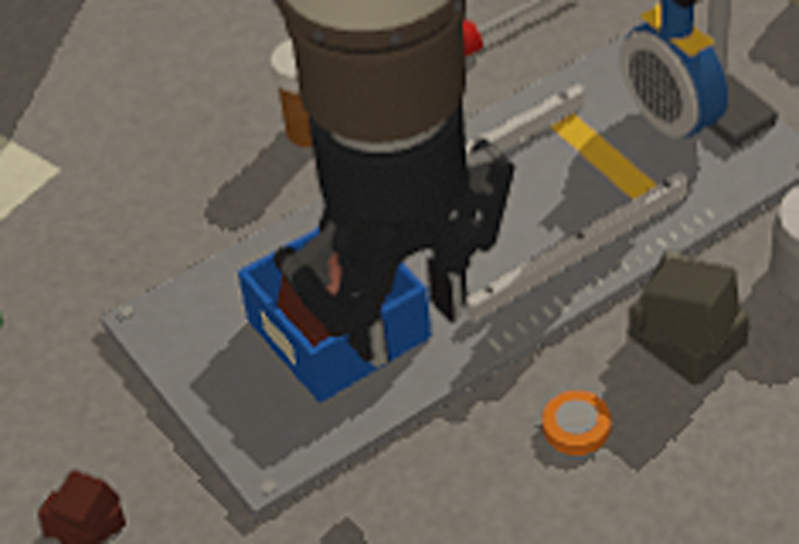

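View pics/w5.png

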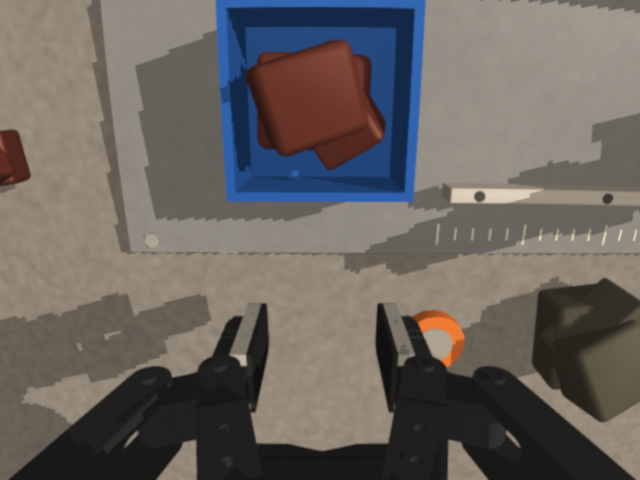

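```bash
python3 - <<'E'
from fit import *
pw=optics.get_image("wrist"); q=[524.8,-128.4,1.467]
cv2.imwrite("pics/w5c.png",cv2.resize(pw['frame'][150:270,90:490],None,fx=2,fy=2,interpolation=cv2.INTER_CUBIC))
cv2.imwrite("pics/w5d.png",cv2.resize(pw['frame'][0:120,90:490],None,fx=2,fy=2,interpolation=cv2.INTER_CUBIC))
E
```

```text
(no output)
```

View pics/w5c.png

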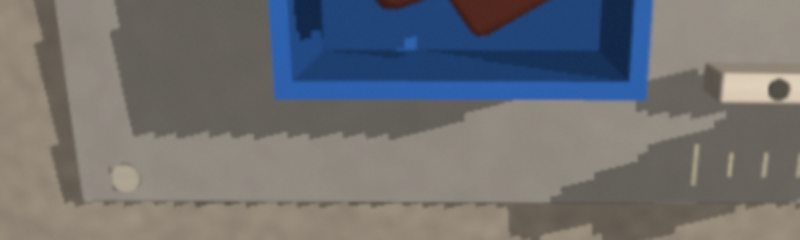

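View pics/w5d.png

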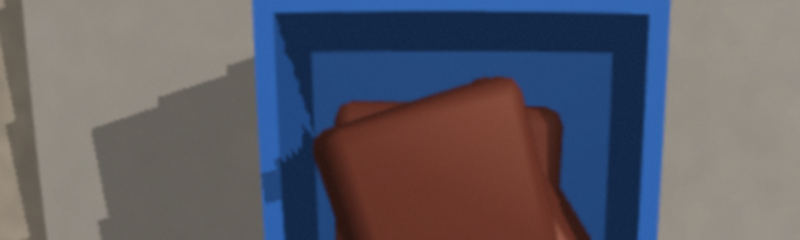

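```bash
python3 - <<'E'
from fit import *
pw=optics.get_image("wrist"); q=np.array([524.8,-128.4,1.467])
c=lambda u,v:(90+u/2-.25,150+v/2-.25); d=lambda u,v:(90+u/2-.25,v/2-.25)
for n,uv,z in [('plate -175,-90',(83,203),10),('rail 0,-57',(722,103),26),('rail 0,-49',(721,73),26)]: print(n,inv(q,atz(pw,c(*uv),z)).round(1))
B=[([-40,-40,55],c(275,100)),([40,-40,55],c(646,99)),([-36,36,55],d(276,13)),([36,36,55],d(648,14))]
b,r=fit([(pw,B)],[525,-190,1.47]); print(inv(q,b).round(1),b[2]-q[2],r.round(1).tolist())
E
```

```text
plate -175,-90 [-172.7  -89.9]
rail 0,-57 [  2.4 -56.5]
rail 0,-49 [  1.4 -48.8]
[-63.7  -9.4] 0.0010879998318298334 [[-0.2, -0.0], [0.4, 0.9], [-1.7, -0.1], [0.9, -0.3]]
```

The wrist view gives the box at lane (-64, -9.4) with yaw 0.001. It also shows the lane origin about 2 mm further along x than my fit. I'll descend and push +y.

Call:
{"op": "move_arm", "data": {"steps": [[0,0,0,-25,0,0,0],[0,0,0,-50,0,0,0],[0,-5,0.5,-50,0,0,0],[0,-12,1.2,-50,0,0,0],[0,-20,2,-50,0,0,0]]}}

```text
clock: 9.2
position: [589.5, -199.3, 32.9]
ee_rot: [0.052, 0.999, -0.0, 0.001]
contact_force: [0.4, 0.0, 0.0]
gripper_width: 42.1
```

Call:
{"op": "move_arm", "data": {"steps": [[0,-4,0.4,0,0,0,0],[0,-8,0.8,0,0,0,0],[0,-12,1.2,0,0,0,0],[0,-16,1.6,0,0,0,0],[0,-18,1.9,0,0,0,0]]}}

```text
clock: 9.62
position: [572.4, -197.4, 32.7]
ee_rot: [0.052, 0.999, -0.0, 0.002]
contact_force: [3.1, 0.8, 2.2]
gripper_width: 42.7
```

```bash
python3 look.py 6 w
```

```text
9.6167 [ 572.4 -197.4   32.7] lane [-63.7 -54.5] jaw-lane yaw 0.0003 tilt [ 0.004 -0.001 -1.   ] [3.1 0.8 2.2] [-0.06  0.55 -0.27  0.   -0.74 -1.61]
```

View pics/w6.png

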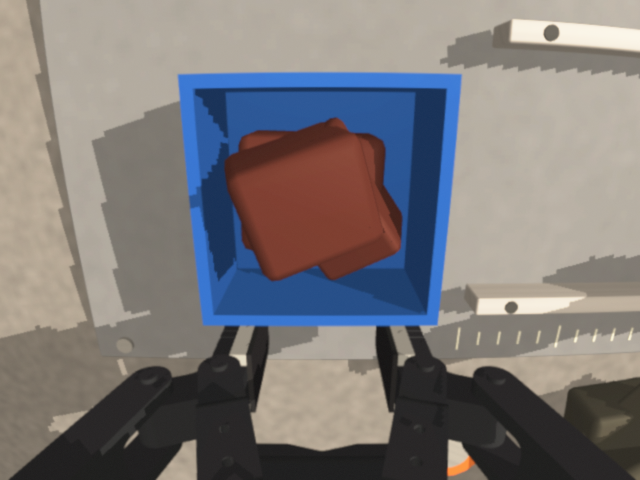

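The view shows the box flush on both fingers and still square, with the rail mouths at (500,30) and (470,298). A little more push is needed.

Call:
{"op": "move_arm", "data": {"steps": [[0,-1,0.1,0,0,0,0],[0,-2,0.2,0,0,0,0],[0,-2,0.2,0,0,0,0],[0,-2,0.2,0,0,0,0]]}}

```text
clock: 10.0
position: [569.4, -197.0, 31.4]
ee_rot: [0.052, 0.999, -0.0, 0.0]
contact_force: [2.9, -0.4, 1.4]
gripper_width: 42.7
```

```bash
python3 look.py 7 w; python3 - <<'E'
from h import *
f=cv2.imread("pics/w7.png")
cv2.imwrite("pics/w7c.png",cv2.resize(f[0:120,160:560],None,fx=2,fy=2,interpolation=cv2.INTER_CUBIC))
cv2.imwrite("pics/w7d.png",cv2.resize(f[260:380,160:560],None,fx=2,fy=2,interpolation=cv2.INTER_CUBIC))
E
```

```text
10.0 [ 569.4 -197.    31.4] lane [-63.6 -51.4] jaw-lane yaw -0.0002 tilt [ 0.001 -0.    -1.   ] [ 2.9 -0.4  1.4] [-0.06  0.55 -0.28  0.   -0.74 -1.61]
```

View pics/w7c.png

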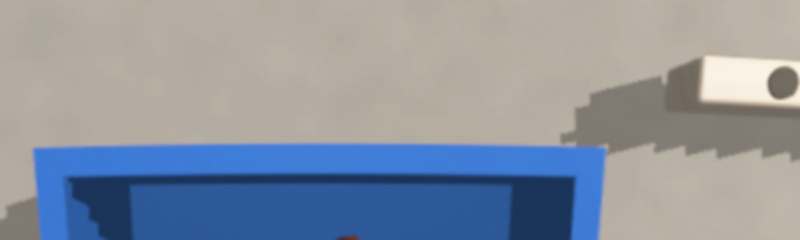

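View pics/w7d.png

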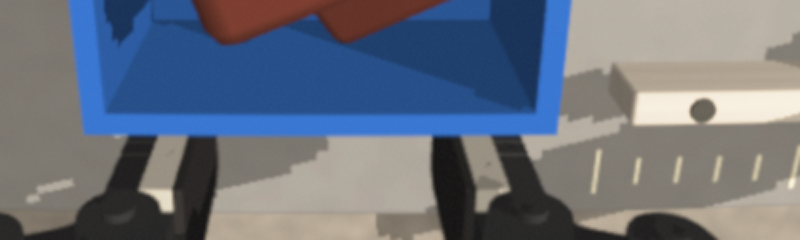

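```bash
python3 - <<'E'
from fit import *
pw=optics.get_image("wrist"); q=np.array([524.8,-128.4,1.467])
c=lambda u,v:(160+u/2-.25,v/2-.25); d=lambda u,v:(160+u/2-.25,260+v/2-.25)
R=[([0,57,26],c(706,56)),([0,49,26],c(701,101)),([0,-49,26],d(632,90)),([0,-57,26],d(636,124))]
for X,uv in R: print(X,inv(q,atz(pw,uv,26)).round(1))
B=[([-40,40,55],c(34,149)),([40,40,55],c(606,147)),([-40,-40,55],d(84,135)),([40,-40,55],d(557,134))]
b,r=fit([(pw,B)],[525,-190,1.47]); print(inv(q,b).round(1),b[2]-q[2],r.round(1).tolist())
E
```

```text
[0, 57, 26] [ 2.1 57.1]
[0, 49, 26] [ 1.9 49.7]
[0, -49, 26] [  0.6 -47.3]
[0, -57, 26] [  2.5 -55.3]
[-63.5  -0.7] 0.0023427999063261318 [[-1.4, -0.6], [0.8, -0.2], [-0.4, 0.8], [0.7, 1.1]]
```

Call:
{"op": "move_arm", "data": {"steps": [[0,-1,0.1,0,0,0,0],[0,-1.6,0.2,0,0,0,0],[0,-1.6,0.2,0,0,0,0],[0,-1.6,0.2,0,0,0,0]]}}

```text
clock: 10.43
position: [567.1, -196.8, 31.2]
ee_rot: [0.052, 0.999, 0.0, -0.0]
contact_force: [1.8, -0.3, 1.4]
gripper_width: 42.5
```

Call:
{"op": "move_arm", "data": {"steps": [[0,8,-0.8,0,0,0,0],[0,25,-2.5,10,0,0,0],[0,40,-4,50,0,0,0],[0,40,-4,50,0,0,0],[0,40,-4,50,0,0,0]]}}

```text
clock: 10.85
position: [608.7, -200.9, 82.9]
ee_rot: [0.052, 0.999, 0.0, 0.001]
contact_force: [-0.5, 0.7, -1.1]
gripper_width: 42.8
```

```bash
python3 look.py 8 w; python3 - <<'E'
from h import *
f=cv2.imread("pics/w8.png")
cv2.imwrite("pics/w8c.png",cv2.resize(f[0:300,160:560],None,fx=2,fy=2,interpolation=cv2.INTER_CUBIC))
E
```

```text
10.85 [ 608.7 -200.9   82.9] lane [-63.4 -91. ] jaw-lane yaw -0.0005 tilt [ 0.002 -0.    -1.   ] [-0.5  0.7 -1.1] [-0.07  0.54 -0.13 -0.   -0.89 -1.61]
```

View pics/w8c.png

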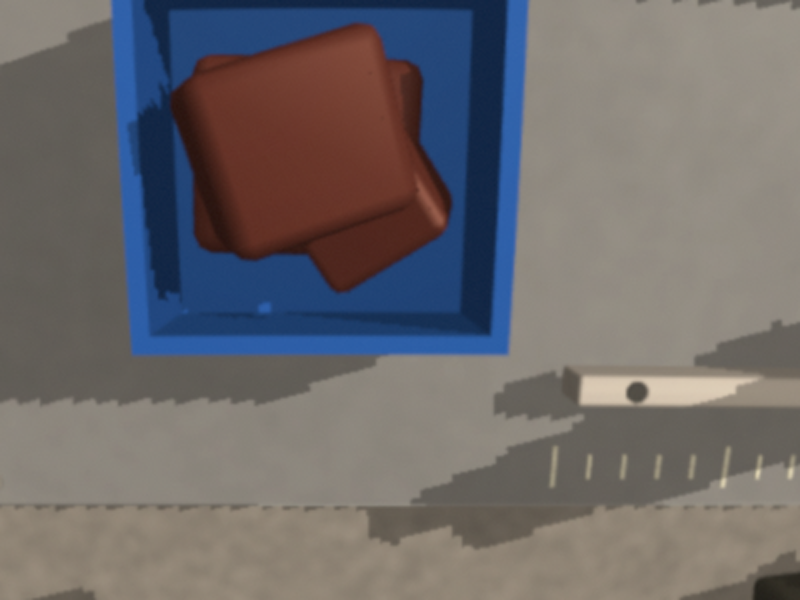

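```bash
python3 - <<'E'
from fit import *
pw=optics.get_image("wrist"); q=np.array([524.8,-128.4,1.467])
c=lambda u,v:(160+u/2-.25,v/2-.25)
for X,uv,z in [('rim -40,-40',(134,354),55),('rim 40,-40',(508,354),55),('rail 0,-49',(579,376),26),('rail 0,-57',(581,405),26),('plate y-90',(400,506),10),('plate y-90',(50,505),10),('plate y-90',(750,507),10)]: print(X,inv(q,atz(pw,c(*uv),z)).round(1))
E
```

```text
rim -40,-40 [-102.4  -35.9]
rim 40,-40 [-24.  -35.9]
rail 0,-49 [  0.9 -46.1]
rail 0,-57 [  2.1 -53.5]
plate y-90 [-41.2 -86.3]
plate y-90 [-140.1  -86.1]
plate y-90 [ 60.3 -86.8]
```

The box is now centred to within about 1 mm and square. I'll go back behind it.

Call:
{"op": "move_arm", "data": {"steps": [[0,0,-20,25,0,0,0.12],[0,-5,-40,50,0,0,0.24],[0,-20,-60,60,0,0,0.36],[0,-40,-75,60,0,0,0.48],[0,-60,-77,60,0,0,0.6]]}}

```text
clock: 11.37
position: [545.5, -279.5, 140.3]
ee_rot: [-0.247, 0.969, 0.001, -0.001]
contact_force: [-0.3, 1.0, -0.6]
gripper_width: 42.8
```

Call:
{"op": "move_arm", "data": {"steps": [[0,-15,0,0,0,0,0.12],[0,-30,0,0,0,0,0.24],[0,-39,0,0,0,0,0.36],[0,-39,0,0,0,0,0.48],[0,-39,0,0,0,0,0.6]]}}

```text
clock: 11.78
position: [505.9, -277.4, 139.8]
ee_rot: [-0.523, 0.852, 0.002, -0.001]
contact_force: [-0.3, 0.7, -0.2]
gripper_width: 42.5
```

Call:
{"op": "move_arm", "data": {"steps": [[0,0,0,-20,0,0,0.12],[0,0,0,-50,0,0,0.24],[0,0,0,-80,0,0,0.36],[0,0,0,-105,0,0,0.371],[0,0,0,-110,0,0,0.371]]}}

```text
clock: 12.2
position: [503.2, -276.3, 25.6]
ee_rot: [-0.669, 0.743, 0.006, -0.003]
contact_force: [-1.1, 0.8, 0.5]
gripper_width: 42.6
```

```bash
python3 look.py 9 sw
```

```text
12.2 [ 503.2 -276.3   25.6] lane [-149.4    6.2] jaw-lane yaw 1.5689 tilt [-0.012  0.004 -1.   ] [-1.1  0.8  0.5] [-0.22  0.53 -0.35 -0.   -0.71  0.12]
```

View pics/s9.png

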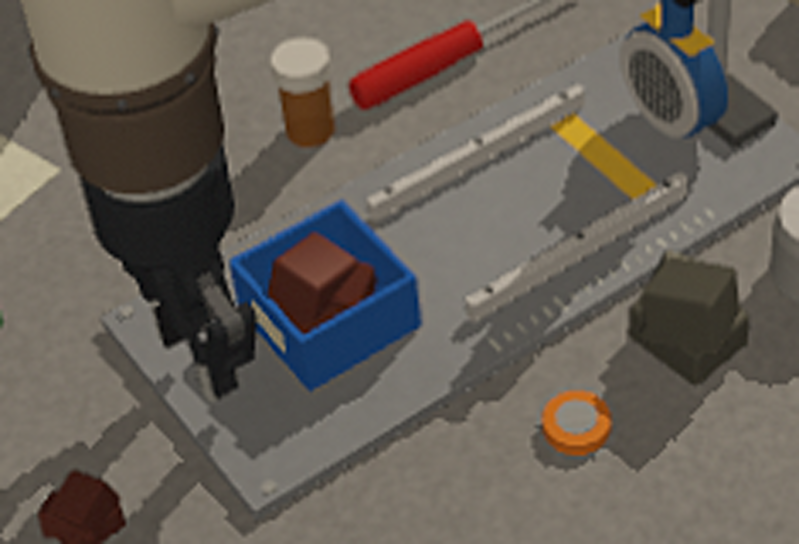

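View pics/w9.png

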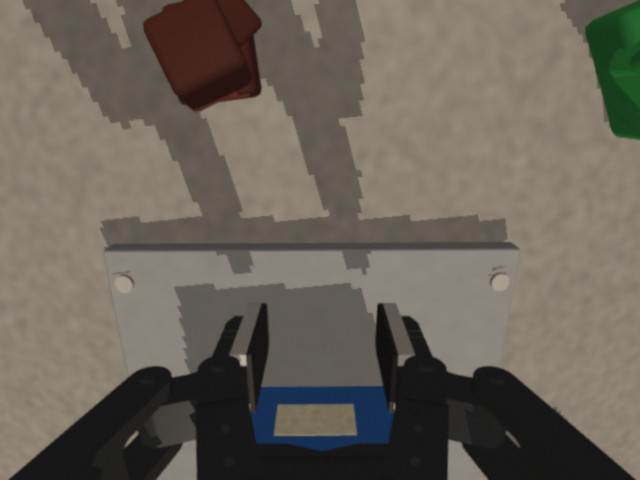

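Call:
{"op": "move_arm", "data": {"steps": [[0,0.5,5,0,0,0,0],[0,1.5,15,0,0,0,0],[0,2.5,24,0,0,0,0],[0,2.9,28,0,0,0,0],[0,3.3,32,0,0,0,0]]}}

```text
clock: 12.72
position: [512.3, -244.8, 32.4]
ee_rot: [-0.67, 0.743, -0.001, 0.001]
contact_force: [-0.0, 0.0, -0.6]
gripper_width: 42.8
```

Call:
{"op": "move_arm", "data": {"steps": [[0,0.4,4,0,0,0,0],[0,0.8,8,0,0,0,0],[0,1.2,12,0,0,0,0],[0,1.7,16,0,0,0,0],[0,1.9,18,0,0,0,0]]}}

```text
clock: 13.13
position: [513.8, -227.6, 31.5]
ee_rot: [-0.669, 0.743, -0.0, 0.0]
contact_force: [0.2, -2.4, 1.6]
gripper_width: 42.7
```

```bash
python3 look.py 10 stw
```

```text
13.1333 [ 513.8 -227.6   31.5] lane [-99.8   0.7] jaw-lane yaw 1.5707 tilt [ 0. -0. -1.] [ 0.2 -2.4  1.6] [-0.13  0.5  -0.38  0.   -0.68  0.02]
```

View pics/s10.png

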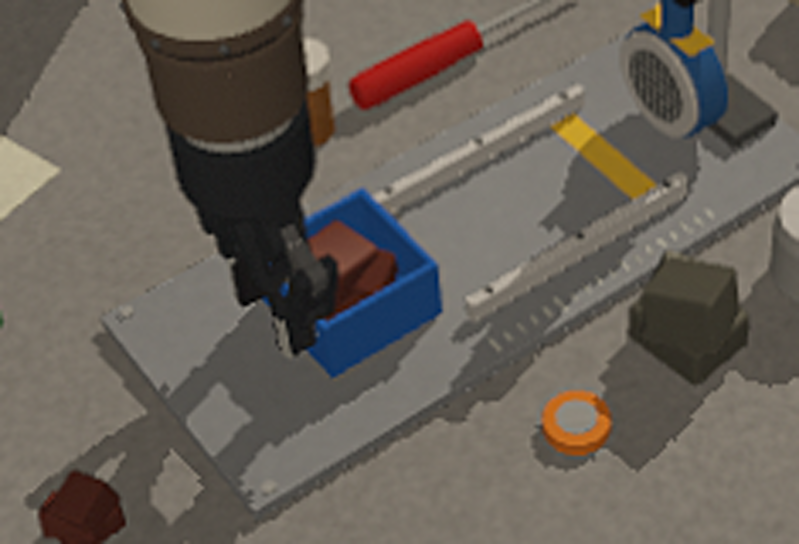

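View pics/t10.png

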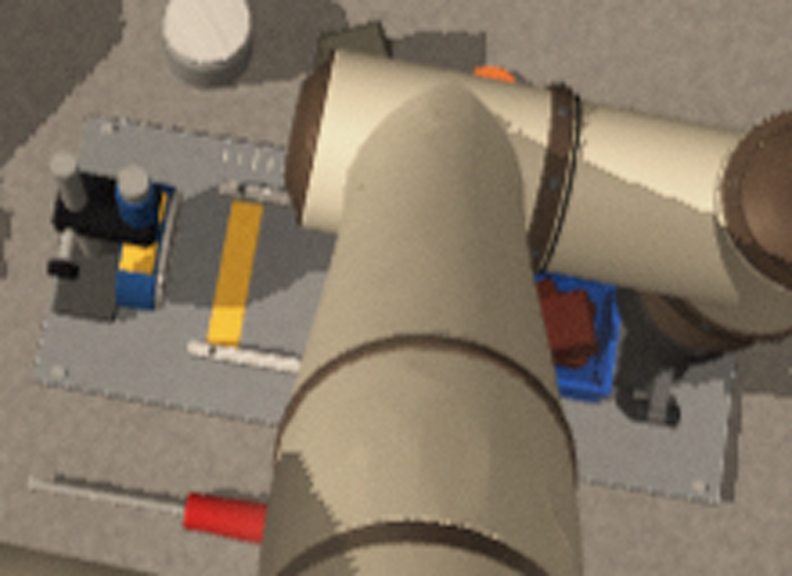

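View pics/w10.png

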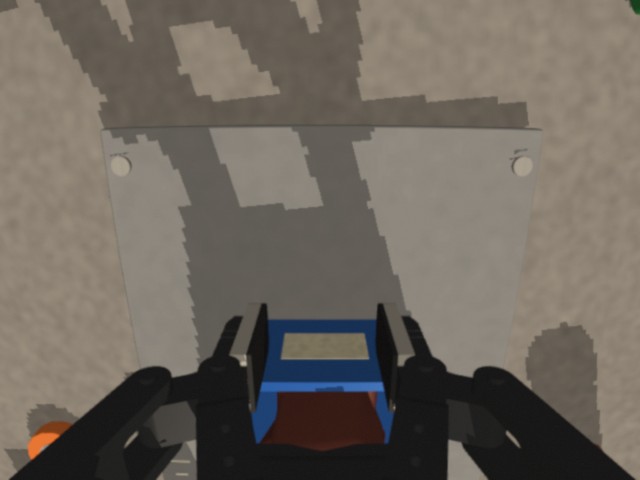

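The box is square and centred between the fingers, with the label at (325,347). Before driving further I'll check that the arm's sideways link clears the 220 mm probe post.

```bash
python3 - <<'E'
from fit import *
p=optics.get_image("scene"); cv2.imwrite("pics/sf10.png",p['frame'])
p=optics.get_image("top"); cv2.imwrite("pics/tf10.png",p['frame'])
E
```

```text
(no output)
```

View pics/sf10.png

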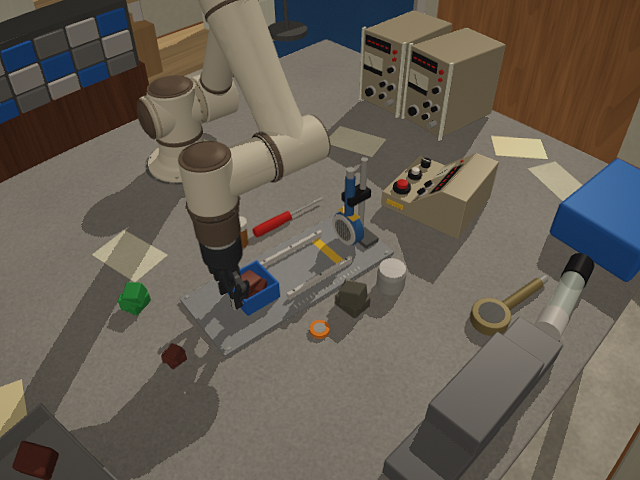

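View pics/tf10.png

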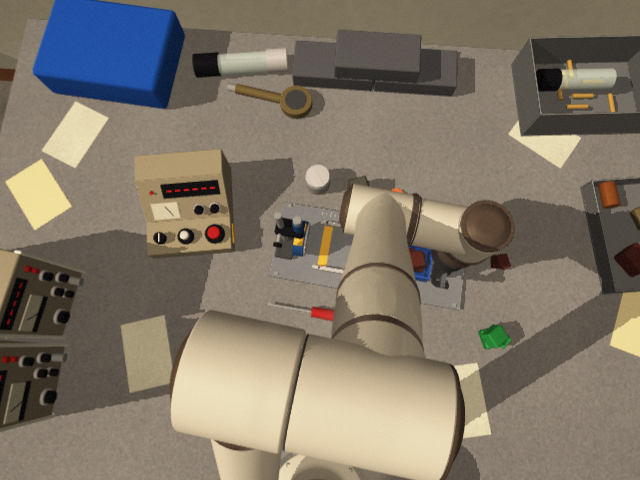

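```bash
python3 - <<'E'
from fit import *
ps=optics.get_image("scene"); pt=optics.get_image("top"); q=np.array([524.8,-128.4,1.467])
def tri(a,b):
    o1,d1=ray(ps,a);o2,d2=ray(pt,b)
    A=np.c_[d1,-d2]; k=np.linalg.lstsq(A,o2-o1,rcond=None)[0]; X1=o1+k[0]*d1;X2=o2+k[1]*d2
    return ((X1+X2)/2).round(),np.linalg.norm(X1-X2).round(),inv(q,(X1+X2)/2).round()
print('cap',tri((207,155),(488,226))); print('end',tri((316,140),(345,212)))
E
```

```text
cap (array([ 515., -227.,  380.]), np.float64(8.0), array([-99.,   0.]))
end (array([538., -11., 317.]), np.float64(3.0), array([118.,  -1.]))
```

```bash
python3 - <<'E'
from fit import *
ps=optics.get_image("scene"); pt=optics.get_image("top")
out=[]
for p,roi in ((ps,(170,100,200,150)),(pt,(320,160,220,165))):
    f=p['frame'].copy(); f=cv2.resize(f,None,fx=4,fy=4,interpolation=cv2.INTER_CUBIC)
    a=np.array([515,-227.]);e=np.array([538,-11.]);u=(e-a)/np.linalg.norm(e-a);n=np.array([-u[1],u[0]])
    for (za,r,col) in ((320,50,(0,255,0)),(320,60,(0,0,255))):
        th=np.linspace(0,2*np.pi,60)
        for s in (60,140,217):
            P=[np.r_[a+u*s+n*r*np.cos(t),za+r*np.sin(t)] for t in th]
            cv2.polylines(f,[np.int32(proj(p,P)*4)],True,col,2)
    x,y,w,h=roi; cv2.imwrite(f"pics/link{len(out)}.png",f[y*4:(y+h)*4,x*4:(x+w)*4]); out.append(1)
E
```

```text
(no output)
```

View pics/link0.png

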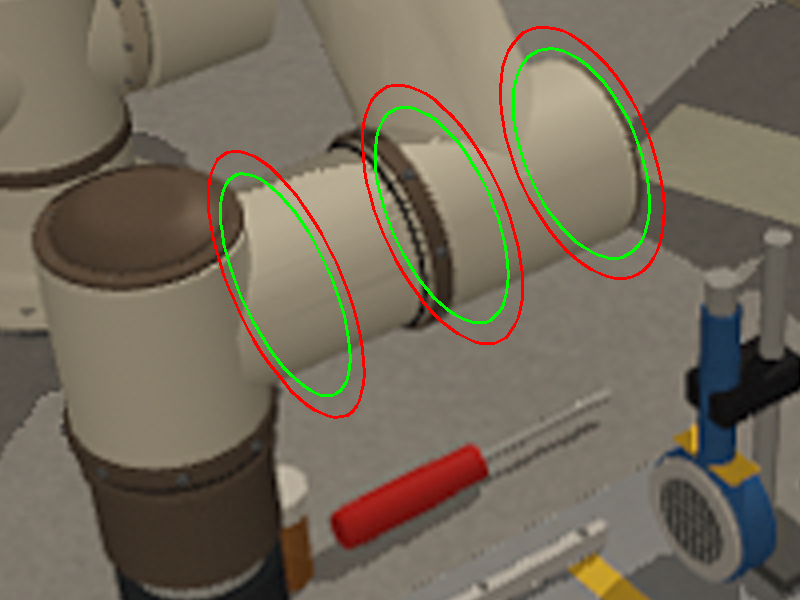

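View pics/link1.png

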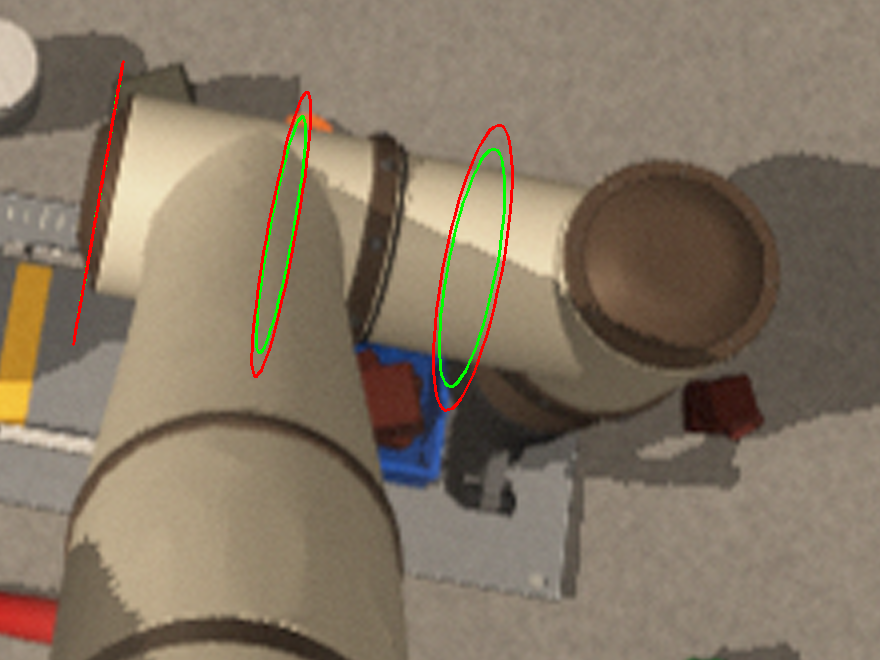

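The link bottom is at about 275 mm, so it clears the 220 mm post. I'll push down the lane.

Call:
{"op": "move_arm", "data": {"steps": [[0,0.5,5,0,0,0,0],[0,1.2,11.5,0,0,0,0],[0,1.9,18,0,0,0,0],[0,2.5,24,0,0,0,0],[0,2.9,28,0,0,0,0]]}}

```text
clock: 14.0
position: [516.4, -198.8, 31.2]
ee_rot: [-0.67, 0.743, 0.0, -0.0]
contact_force: [-0.3, -1.9, -0.1]
gripper_width: 42.6
```

```bash
python3 look.py 11 sw
```

```text
14.0 [ 516.4 -198.8   31.2] lane [-70.9   1. ] jaw-lane yaw 1.5714 tilt [-0.  0. -1.] [-0.3 -1.9 -0.1] [-0.07  0.49 -0.41 -0.   -0.67 -0.03]
```

View pics/s11.png

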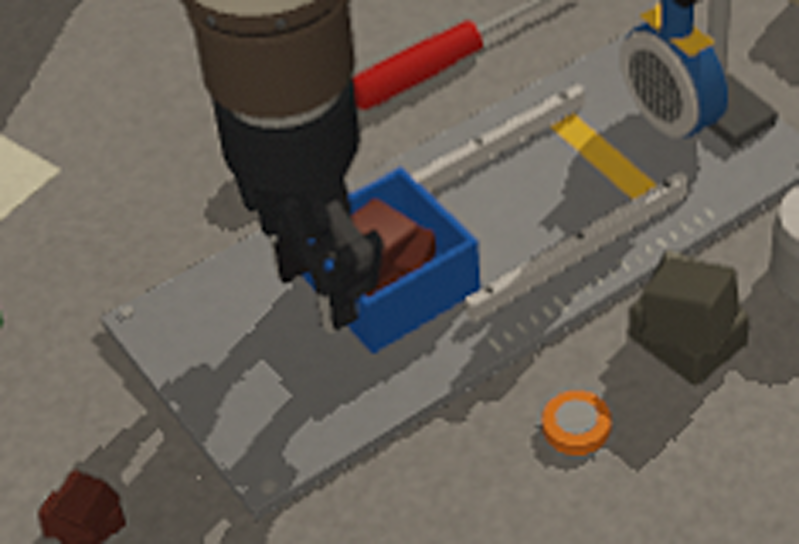

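View pics/w11.png

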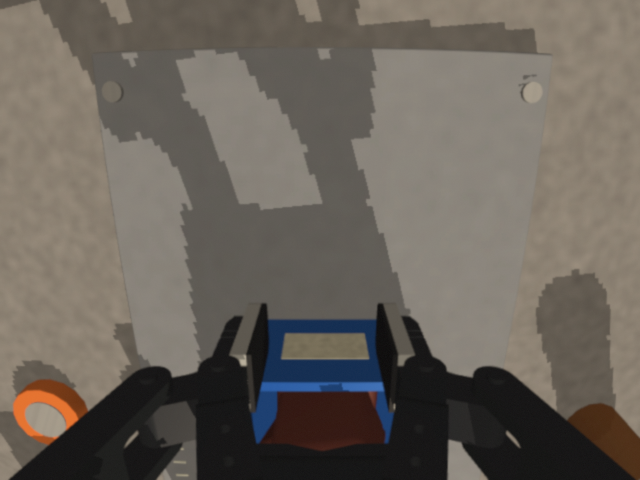

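There is no slip against the fingers, since the label still sits at (325,346), and the plate is symmetric about the hand. Continuing.

Call:
{"op": "move_arm", "data": {"steps": [[0,0.5,5,0,0,0,0],[0,1.2,11.5,0,0,0,0],[0,1.9,18,0,0,0,0],[0,2.6,25,0,0,0,0],[0,3.3,32,0,0,0,0]]}}

```text
clock: 14.52
position: [519.9, -167.2, 31.5]
ee_rot: [-0.669, 0.743, -0.0, 0.0]
contact_force: [0.3, -2.4, -0.0]
gripper_width: 42.9
```

Call:
{"op": "move_arm", "data": {"steps": [[0,0.6,6,0,0,0,0],[0,1.2,12,0,0,0,0],[0,1.9,18,0,0,0,0],[0,2.5,24,0,0,0,0],[0,3,29,0,0,0,0]]}}

```text
clock: 14.93
position: [522.9, -138.2, 31.4]
ee_rot: [-0.67, 0.743, -0.0, 0.0]
contact_force: [0.2, -2.1, 1.0]
gripper_width: 42.4
```

```bash
python3 look.py 12 stw
```

```text
14.9333 [ 522.9 -138.2   31.4] lane [-9.9  0.9] jaw-lane yaw 1.5709 tilt [ 0. -0. -1.] [ 0.2 -2.1  1. ] [ 0.04  0.48 -0.44  0.   -0.66 -0.15]
```

View pics/s12.png

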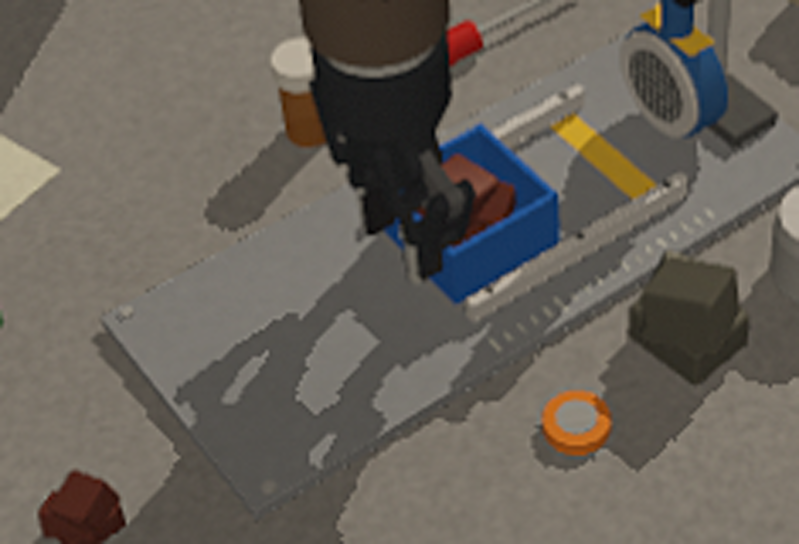

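View pics/w12.png

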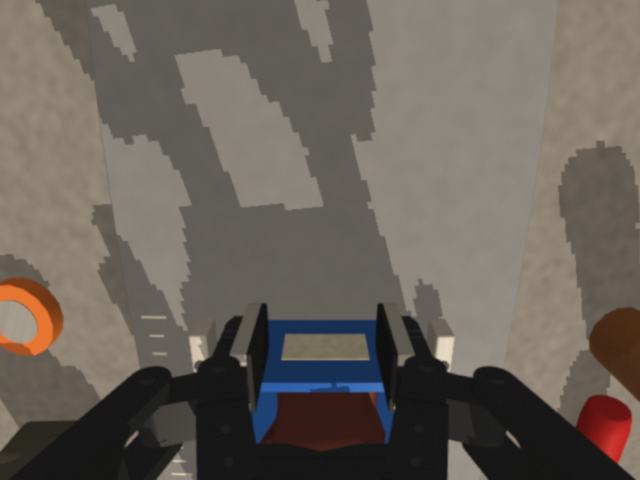

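View pics/t12.png

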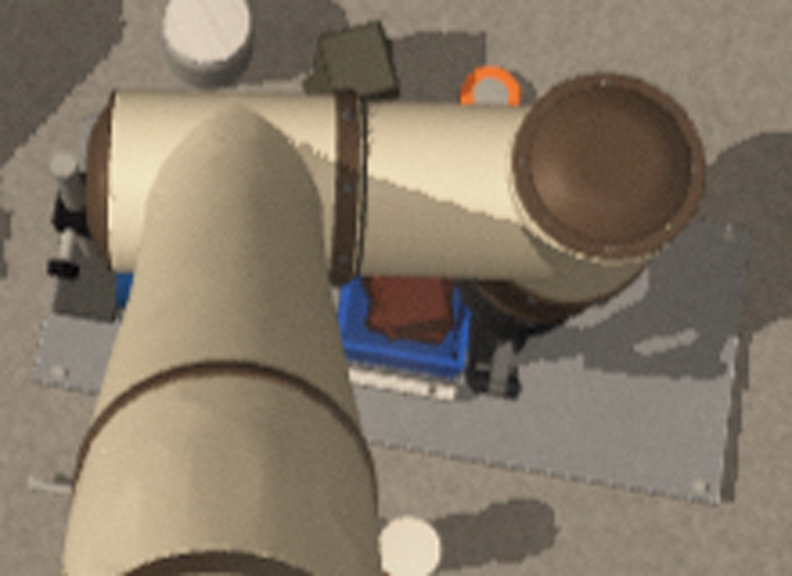

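The box is in the lane and symmetric between the rail ends at (202,342) and (443,344). Next I'll push to just short of the band.

Call:
{"op": "move_arm", "data": {"steps": [[0,0.6,6,0,0,0,0],[0,1.3,12.5,0,0,0,0],[0,2,19,0,0,0,0],[0,2.7,25.5,0,0,0,0],[0,3.3,32,0,0,0,0]]}}

```text
clock: 15.5
position: [525.9, -106.1, 31.1]
ee_rot: [-0.669, 0.743, 0.0, -0.0]
contact_force: [0.5, -1.9, -0.7]
gripper_width: 42.8
```

Call:
{"op": "move_arm", "data": {"steps": [[0,0.5,5,0,0,0,0],[0,1,10,0,0,0,0],[0,1.6,15,0,0,0,0],[0,2,19,0,0,0,0],[0,2.3,22,0,0,0,0]]}}

```text
clock: 15.92
position: [528.4, -84.3, 31.3]
ee_rot: [-0.67, 0.743, 0.0, -0.0]
contact_force: [0.2, -1.1, -1.7]
gripper_width: 42.9
```

```bash
python3 look.py 13 sw
```

```text
15.9167 [528.4 -84.3  31.3] lane [44.3  1. ] jaw-lane yaw 1.5709 tilt [-0.  0. -1.] [ 0.2 -1.1 -1.7] [ 0.15  0.47 -0.45 -0.   -0.65 -0.25]
```

View pics/s13.png

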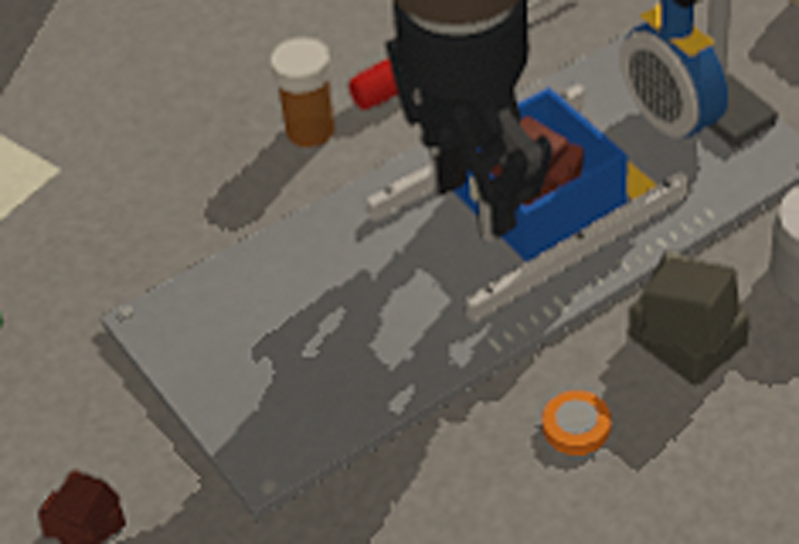

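View pics/w13.png

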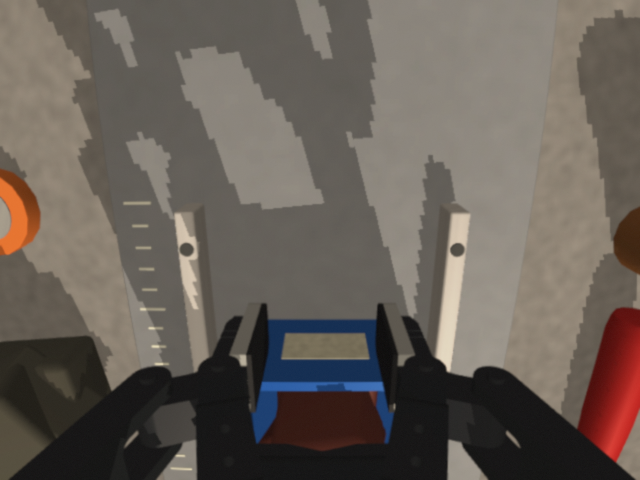

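```bash
python3 - <<'E'
from fit import *
pw=optics.get_image("wrist"); ps=optics.get_image("scene"); q=np.array([524.8,-128.4,1.467]); qs=np.array([526.3,-127.2,1.460])
cv2.imwrite("pics/w13c.png",cv2.resize(pw['frame'][195:395,160:490],None,fx=2.4,fy=2.4,interpolation=cv2.INTER_CUBIC))
cv2.imwrite("pics/s13c.png",cv2.resize(ps['frame'][220:290,280:370],None,fx=8,fy=8,interpolation=cv2.INTER_CUBIC))
E
```

```text
(no output)
```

View pics/w13c.png

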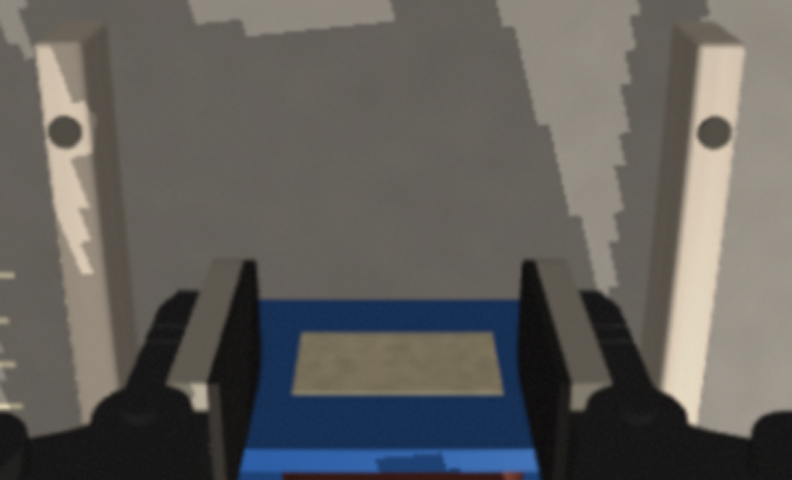

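View pics/s13c.png

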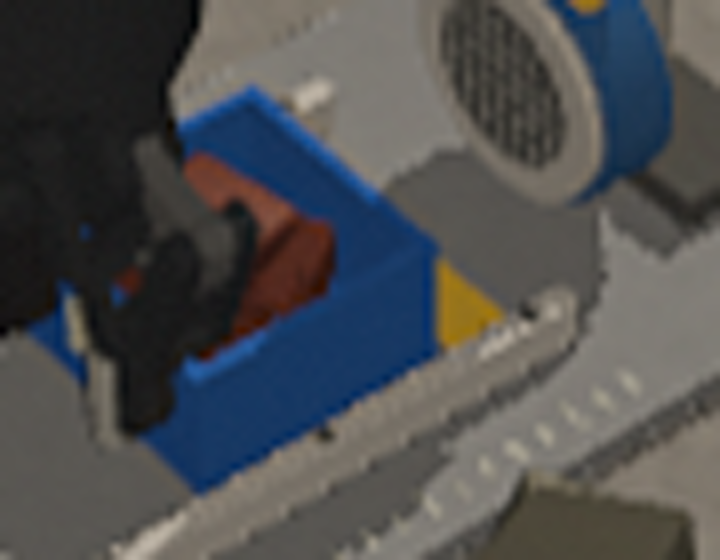

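```bash
python3 - <<'E'
from fit import *
pw=optics.get_image("wrist"); ps=optics.get_image("scene"); q=np.array([524.8,-128.4,1.467]); qs=np.array([526.3,-127.2,1.460])
c=lambda u,v:(160+u/2.4-.3,195+v/2.4-.3); d=lambda u,v:(280+u/8-.4,220+v/8-.4)
for n,uv,z in [('rail -57',(37,44),26),('-49',(79,44),26),('49',(697,45),26),('57',(743,47),26),('rear bot',(262,299),10),('rear bot',(520,300),10),('rearrim',(245,449),55),('rearrim',(535,450),55)]: print(n,inv(q,atz(pw,c(*uv),z)).round(1))
B=[([40,-40,55],d(436,247)),([40,40,55],d(252,86)),([-40,-40,10],d(196,492))]
b,r=fit([(ps,B)],[535,-20,1.47]); print(b,inv(qs,b).round(1),b[2]-qs[2],r.round(1).tolist())
for n,uv,z in [('rail right far',(556,290),26),('rim FR',(436,247),55),('rim FL',(252,86),55)]: print(n,inv(qs,atz(ps,d(*uv),z)).round(1))
# band far edge at right rail inner top occlusion
print('band pred far edge in crop', ((proj(ps,T(qs,[[160,-30,10],[160,-45,10],[160,0,10]]))-[279.6,219.6])*8).round())
E
```

```text
rail -57 [  1.4 -55.4]
-49 [  1.4 -48.6]
49 [ 1.5 49.1]
57 [ 1.8 56.5]
rear bot [ 55.8 -23.8]
rear bot [55.9 25.5]
rearrim [ 55.5 -20.8]
rearrim [55.6 22.1]
[533.3683011  -33.45037543   1.44807028] [94.   3.3] -0.011929721835495455 [[-0.1, -0.3], [0.2, -0.5], [-0.1, 0.8]]
rail right far [166.6 -48.6]
rim FR [133.1 -37.8]
rim FL [133.1  41.8]
band pred far edge in crop [[492. 304.]
 [527. 335.]
 [423. 243.]]
```

The wrist camera gives the box front at lane x = 134.3 and the scene camera gives 133 to 134. Its y offset is below about 2 mm. I need +15.7 mm more.

Call:
{"op": "move_arm", "data": {"steps": [[0,0.4,4,0,0,0,0],[0,0.8,8,0,0,0,0],[0,1.2,12,0,0,0,0],[0,1.5,14.5,0,0,0,0],[0,1.6,15.7,0,0,0,0]]}}

```text
clock: 16.63
position: [530.0, -68.7, 31.4]
ee_rot: [-0.67, 0.743, -0.0, -0.0]
contact_force: [-0.6, -2.1, 0.2]
gripper_width: 42.7
```

Call:
{"op": "move_arm", "data": {"steps": [[0,0,0,0,0,0,0],[0,-0.5,-5,0,0,0,0],[0,-2,-18,0,0,0,0],[0,-3.5,-35,0,0,0,0],[0,-3.5,-35,0,0,0,0]]}}

```text
clock: 17.05
position: [525.8, -106.4, 31.1]
ee_rot: [-0.668, 0.744, 0.0, -0.0]
contact_force: [-1.5, -0.1, -0.2]
gripper_width: 43.0
```

```bash
python3 look.py 14 sw; python3 - <<'E'
from fit import *
pw=optics.get_image("wrist"); ps=optics.get_image("scene")
cv2.imwrite("pics/w14c.png",cv2.resize(pw['frame'][195:475,160:490],None,fx=2.1,fy=2.1,interpolation=cv2.INTER_CUBIC))
cv2.imwrite("pics/s14c.png",cv2.resize(ps['frame'][215:290,280:370],None,fx=8,fy=8,interpolation=cv2.INTER_CUBIC))
E
```

```text
17.05 [ 525.8 -106.4   31.1] lane [22.   1.3] jaw-lane yaw 1.5679 tilt [-0.001  0.    -1.   ] [-1.5 -0.1 -0.2] [ 0.1   0.47 -0.45 -0.   -0.65 -0.21]
```

View pics/w14c.png

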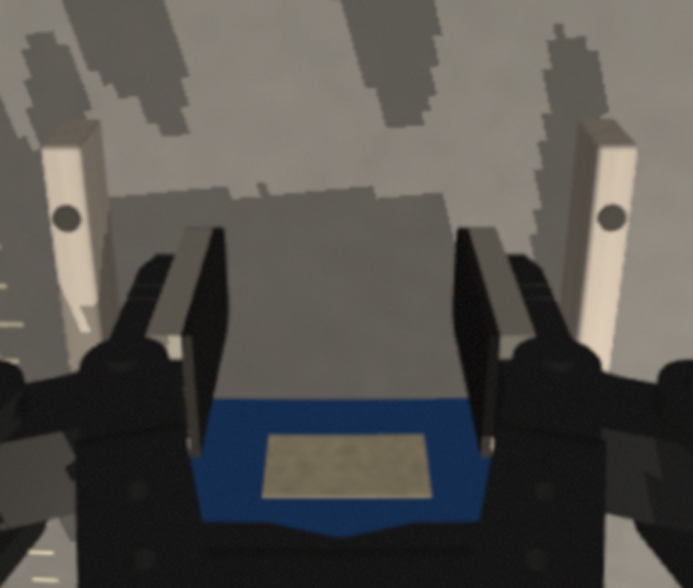

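View pics/s14c.png

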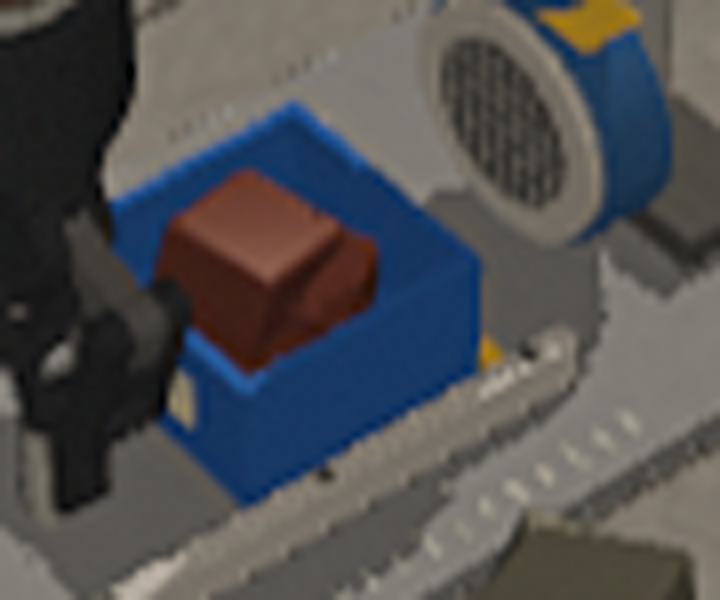

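```bash
python3 - <<'E'
from fit import *
pw=optics.get_image("wrist"); ps=optics.get_image("scene"); q=np.array([524.8,-128.4,1.467]); qs=np.array([526.3,-127.2,1.460])
c=lambda u,v:(160+u/2.1-.3,195+v/2.1-.3); d=lambda u,v:(280+u/8-.4,215+v/8-.4)
for n,uv,z in [('rail -57',(42,148),26),('-49',(81,147),26),('49',(597,147),26),('57',(636,148),26),('rear bot',(213,400),10),('rear bot',(470,401),10),('labL',(262,497),40),('labR',(432,497),40)]: print(n,inv(q,atz(pw,c(*uv),z)).round(1))
for n,uv,z in [('rail right far',(556,331),26),('rim FR',(480,263),55),('rim FL',(292,102),55),('rim RR',(246,390),55),('bot RR',(248,503),10)]: print(n,inv(qs,atz(ps,d(*uv),z)).round(1))
E
```

```text
rail -57 [  2.7 -55.7]
-49 [  2.5 -48.1]
49 [ 2.5 48.9]
57 [ 2.7 56.4]
rear bot [ 72.7 -29.1]
rear bot [73. 31.]
labL [ 72.9 -15.1]
labR [72.9 19.1]
rail right far [166.4 -48.8]
rim FR [147.9 -38.1]
rim FL [147.7  42.7]
rim RR [ 71.3 -36.3]
bot RR [ 71.9 -34.9]
```

The box front is at lane x = 150.2 by the wrist camera. The scene camera gives 147.8 raw, about 150 after the offset seen at the rail end. It is square, with y about +1.6. Next I locate the red button.

```bash
python3 - <<'E'
from fit import *
ps=optics.get_image("scene"); pt=optics.get_image("top"); pw=optics.get_image("wrist")
R,t=Rt(pw); s=readout.read_state(); print('wristcam rel TCP',(-R.T@t-s['position']).round())
def tri(a,b):
    o1,d1=ray(ps,a);o2,d2=ray(pt,b)
    k=np.linalg.lstsq(np.c_[d1,-d2],o2-o1,rcond=None)[0]; X1=o1+k[0]*d1;X2=o2+k[1]*d2
    return ((X1+X2)/2).round(1),np.linalg.norm(X1-X2).round(1),X1.round(1),X2.round(1)
for n in ('count_button_top','reset_button_top'):
    for nm,p in (('s',ps),('t',pt)):
        print(n,nm,[(np.round(x['uv'],1).tolist(),round(x['conf'],2)) for x in nets.tip_of(n,p)])
T0=lambda u,v:(120+u/4.5-.4,140+v/4.5-.4); S0=lambda u,v:(370+u/5-.4,140+v/5-.4)
print('red tops', tri(S0(163,212),T0(421,415)), 'white', tri(S0(229,149),T0(289,427)))
print('bezel base red', tri(S0(158,246),T0(428,422)))
for z in (55,60,65,70): print(z,atz(ps,S0(163,212),z).round(1),atz(pt,T0(421,415),z).round(1))
for uv in ((85,285),(75,250),(68,420)): print('cab',atz(pt,uv,0).round(),atz(pt,uv,250).round())
for e in pt['frame'][225:240,205:222,2].max(axis=1)[:3]: pass
cv2.imwrite("pics/tf14.png",pt['frame'])
E
```

```text
wristcam rel TCP [ -8. -81. 142.]
count_button_top s [([402.7, 181.8], 0.57), ([312.4, 259.7], 0.39)]
count_button_top t [([210.5, 230.4], 0.54)]
reset_button_top s [([416.1, 170.1], 0.45)]
reset_button_top t [([182.1, 232.1], 0.53)]
red tops (array([542.3, 268.5,  70.5]), np.float64(2.1), array([543. , 269.3,  70.9]), array([541.7, 267.7,  70.2])) white (array([532.1, 332.9,  69. ]), np.float64(2.4), array([532.8, 333.7,  69.4]), array([531.3, 332. ,  68.6]))
bezel base red (array([542.7, 268.8,  50.3]), np.float64(0.1), array([542.7, 268.8,  50.3]), array([542.8, 268.9,  50.3]))
55 [531.1 286.3  55. ] [545.1 271.6  55. ]
60 [534.8 280.9  60. ] [543.9 270.3  60. ]
65 [538.6 275.6  65. ] [542.8 269.1  65. ]
70 [542.3 270.2  70. ] [541.7 267.8  70. ]
cab [411. 565.   0.] [389. 436. 250.]
cab [490. 603.   0.] [450. 466. 250.]
cab [118. 548.   0.] [164. 423. 250.]
```

The red button is at about (542.5, 268.7) with its top near z = 68. Its spacing to the white button comes out at 65 mm, as stated. I'll rise above the 220 mm post, cross over with the fingers shut, and hover there.

Call:
{"op": "move_arm", "data": {"steps": [[0,0,-2,35,0,0,0],[0,0,-4,75,0,0,0],[0,0,-4,115,0,0,0],[0,0,-4,155,0,0,0],[0,0,-4,195,0,0,0]]}}

```text
clock: 18.12
position: [525.9, -108.1, 228.4]
ee_rot: [-0.669, 0.743, -0.0, 0.0]
contact_force: [0.8, -0.1, 0.0]
gripper_width: 42.4
```

Call:
{"op": "move_arm", "data": {"steps": [[-1,-15,10,30,0,0,0],[-1,-35,35,45,0,0,0],[-1,-50,70,45,0,0,0],[-1,-55,105,45,0,0,0],[-1,-55,140,45,0,0,0]]}}

```text
clock: 18.53
position: [469.8, 32.8, 272.3]
ee_rot: [-0.669, 0.743, -0.0, 0.001]
contact_force: [1.7, 0.0, -0.1]
gripper_width: -0.4
```

Call:
{"op": "move_arm", "data": {"steps": [[-1,0,38,0,0,0,0],[-1,0,76,0,0,0,0],[-1,10,114,0,0,0,0],[-1,25,152,0,0,0,0],[-1,40,190,-10,0,0,0]]}}

```text
clock: 18.95
position: [512.1, 224.1, 263.8]
ee_rot: [-0.67, 0.742, -0.001, 0.003]
contact_force: [0.9, -0.6, 1.4]
gripper_width: 0.2
```

Call:
{"op": "move_arm", "data": {"steps": [[-1,20,30,-35,0,0,0],[-1,31,47,-70,0,0,0],[-1,31,47,-105,0,0,0],[-1,31,47,-140,0,0,0],[-1,31,47,-150,0,0,0]]}}

```text
clock: 19.37
position: [538.7, 266.7, 104.7]
ee_rot: [-0.669, 0.743, 0.001, -0.006]
contact_force: [-0.8, -0.5, -1.1]
gripper_width: 0.1
```

```bash
python3 look.py 15 tw; python3 - <<'E'
from fit import *
ps=optics.get_image("scene")
cv2.imwrite("pics/s15c.png",cv2.resize(ps['frame'][60:260,330:530],None,fx=3,fy=3,interpolation=cv2.INTER_CUBIC))
cv2.imwrite("pics/s15b.png",cv2.resize(ps['frame'][215:300,275:375],None,fx=7,fy=7,interpolation=cv2.INTER_CUBIC))
E
```

```text
19.3667 [538.7 266.7 104.7] lane [394.4  27.1] jaw-lane yaw 1.5698 tilt [-0.01  -0.007 -1.   ] [-0.8 -0.5 -1.1] [ 0.73  0.47 -0.21 -0.   -0.91 -0.83]
```

View pics/s15c.png

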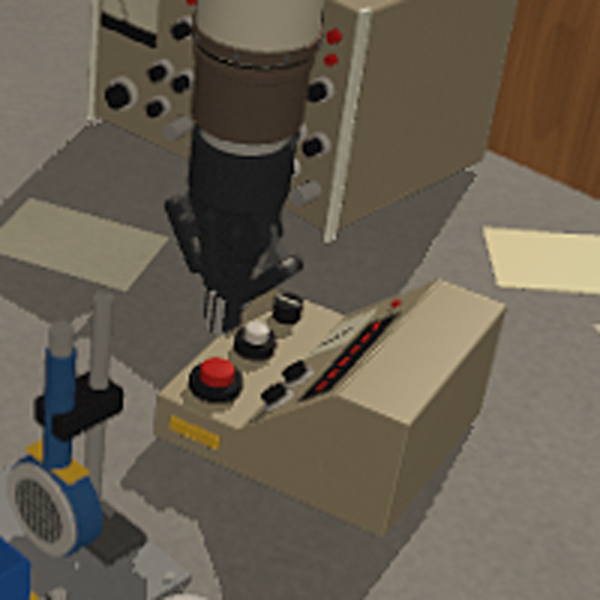

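View pics/w15.png

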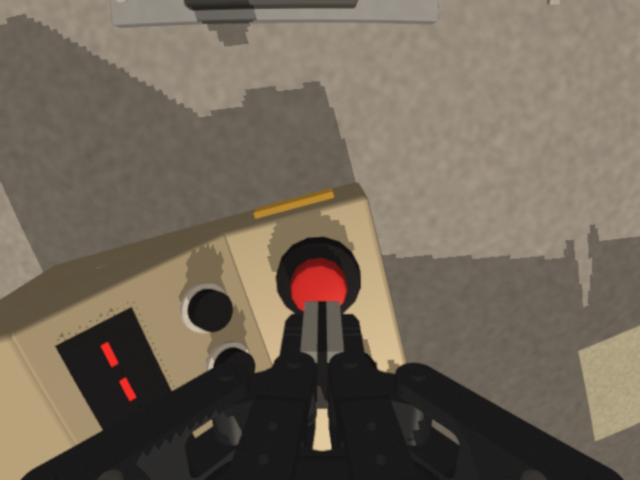

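View pics/t15.png

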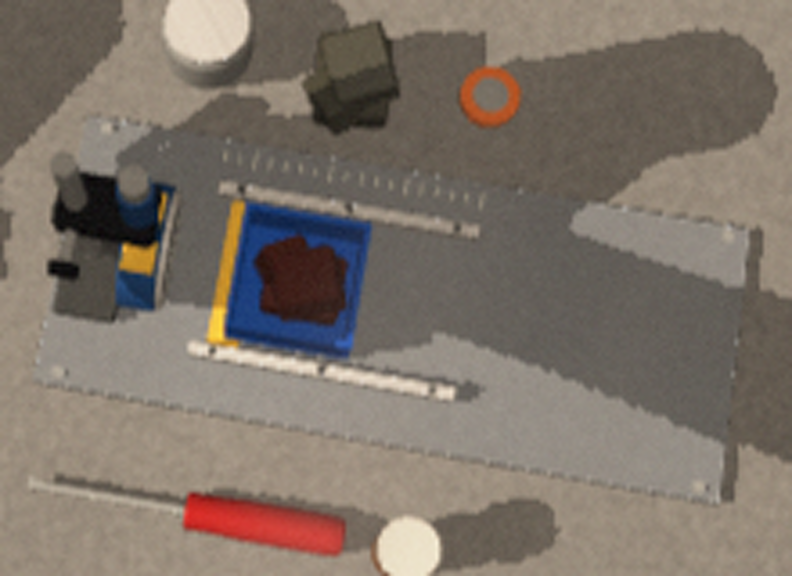

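View pics/s15b.png

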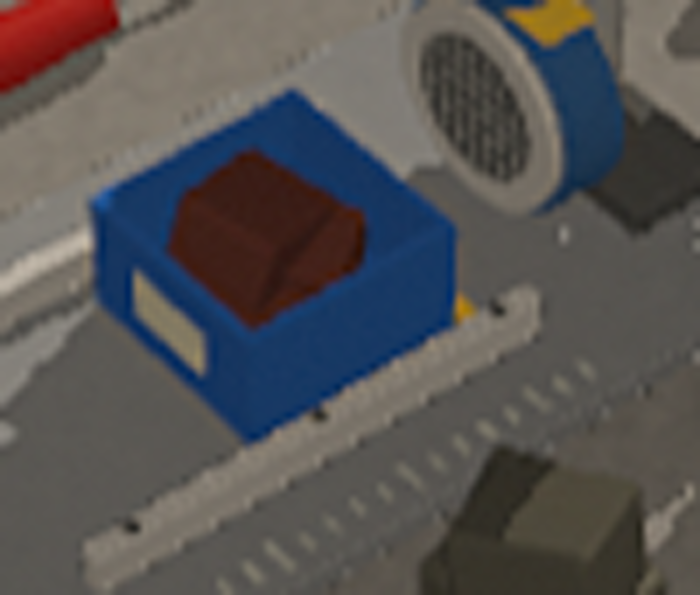

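The top view shows the box inside the rails with its front at the band: yellow at (235,270) in the crop, and the rock still inside. The wrist view shows the shut fingers next to the red button at (318,285). I'll cross-check both numerically before pressing.

```bash
python3 - <<'E'
from fit import *
pw=optics.get_image("wrist"); pt=optics.get_image("top"); s=readout.read_state(); print(s['position'])
f=pw['frame'].astype(int); m=((f[:,:,2]>150)&(f[:,:,1]<80)&(f[:,:,0]<80)).astype(np.uint8)
n,l,st,ce=cv2.connectedComponentsWithStats(m); i=1+np.argmax(st[1:,4]); print('red blob',st[i],ce[i])
cnt=np.argwhere(l==i)[:,::-1]
rows=cnt[:,1]; top=rows.min(); print('width',cnt[:,0].min(),cnt[:,0].max(),'top',top)
for z in (64,68): print(z,[atz(pw,(u,v),z).round(1).tolist() for u,v in ((cnt[:,0].min(),288),(cnt[:,0].max(),288),(318,top))])
t=lambda u,v:(u/3.6+260-.4,v/3.6+170-.4); qt=np.array([523.88,-129.59,1.470])
B=[([40,-40,55],t(246,204)),([40,40,55],t(225,343)),([-40,40,55],t(350,356)),([-40,-40,55],t(371,222))]
b,r=fit([(pt,B)],[535,-20,1.47]); print(inv(qt,b).round(1),b[2]-qt[2],r.round(1).tolist())
E
```

```text
[543.92293919 269.42393276 114.42271892]
red blob [ 300  256   53   46 1936] [325.55165289 279.49018595]
width 300 352 top 256
64 [[555.1, 275.7, 64.0], [528.4, 278.5, 64.0], [544.0, 259.1, 64.0]]
68 [[554.6, 273.9, 68.0], [528.5, 276.6, 68.0], [543.8, 257.6, 68.0]]
[110.1   4.4] 0.013833110531519921 [[-0.5, 1.1], [-0.3, -2.8], [0.8, -0.8], [0.1, 1.6]]
```

Call:
{"op": "move_arm", "data": {"steps": [[-1,0,1,-15,0,0,0],[-1,0,1,-28,0,0,0],[-1,0,1,-36,0,0,0],[-1,0,1,-38,0,0,0],[-1,0,1,-38,0,0,0]]}}

```text
clock: 20.03
position: [542.8, 269.8, 74.5]
ee_rot: [-0.669, 0.743, -0.0, 0.001]
contact_force: [-0.0, -0.9, 0.1]
gripper_width: -0.2
```

Call:
{"op": "move_arm", "data": {"steps": [[-1,0,0,-2,0,0,0],[-1,0,0,-4,0,0,0],[-1,0,0,-4,0,0,0]]}}

```text
clock: 20.28
position: [543.2, 270.2, 70.4]
ee_rot: [-0.67, 0.743, -0.0, 0.001]
contact_force: [-0.3, 0.5, 2.5]
gripper_width: 0.2
```

```bash
python3 look.py 16 w; python3 - <<'E'
from fit import *
ps=optics.get_image("scene")
cv2.imwrite("pics/s16c.png",cv2.resize(ps['frame'][110:230,350:470],None,fx=5,fy=5,interpolation=cv2.INTER_CUBIC))
E
```

```text
20.2833 [543.2 270.2  70.4] lane [398.3  23. ] jaw-lane yaw 1.571 tilt [ 0.002  0.001 -1.   ] [-0.3  0.5  2.5] [ 0.73  0.51 -0.24  0.   -0.82 -0.83]
```

View pics/w16.png

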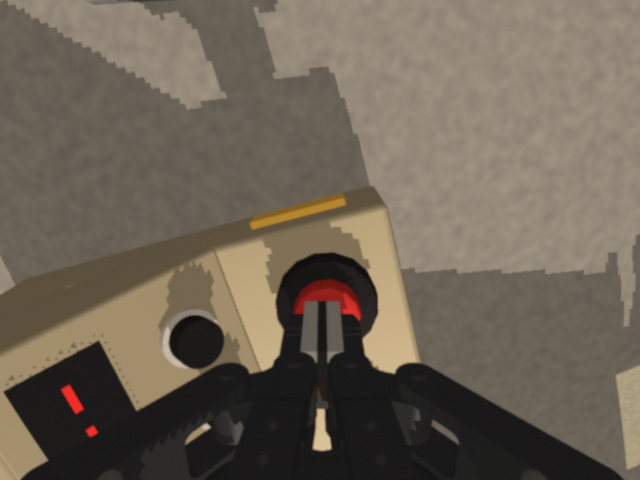

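View pics/s16c.png

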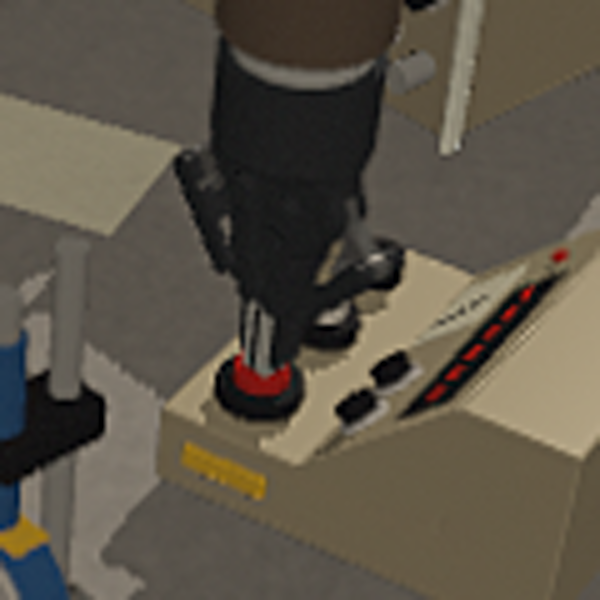

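The tips are on the red button and the force is rising at 2.5 N. Pressing on in small steps.

Call:
{"op": "move_arm", "data": {"steps": [[-1,0,0,-1.5,0,0,0],[-1,0,0,-3,0,0,0],[-1,0,0,-3,0,0,0]]}}

```text
clock: 20.63
position: [543.2, 270.2, 67.0]
ee_rot: [-0.67, 0.743, -0.0, 0.001]
contact_force: [2.1, 0.8, 4.6]
gripper_width: 0.2
```

Call:
{"op": "move_arm", "data": {"steps": [[-1,0,0,-1.5,0,0,0],[-1,0,0,-2.5,0,0,0],[-1,0,0,-2.5,0,0,0]]}}

```text
clock: 20.88
position: [543.2, 270.2, 66.0]
ee_rot: [-0.67, 0.743, -0.0, 0.001]
contact_force: [-0.3, -0.9, 11.4]
gripper_width: 0.1
```

The force jumped to 11 N and the tip stopped at z = 66, so the button has bottomed out. I'll hold briefly, then release and withdraw.

Call:
{"op": "move_arm", "data": {"steps": [[-1,0,0,-1,0,0,0],[-1,0,0,-1,0,0,0],[-1,0,0,-1,0,0,0]]}}

```text
clock: 21.13
position: [543.3, 270.2, 65.9]
ee_rot: [-0.67, 0.742, -0.001, 0.001]
contact_force: [-2.3, -0.3, 16.0]
gripper_width: -0.1
```

Call:
{"op": "move_arm", "data": {"steps": [[-1,0,0,8,0,0,0],[-1,0,0,30,0,0,0],[-1,0,0,70,0,0,0],[-1,0,0,110,0,0,0],[-1,-20,0,150,0,0,0]]}}

```text
clock: 21.55
position: [524.4, 269.0, 210.3]
ee_rot: [-0.669, 0.743, -0.0, -0.001]
contact_force: [0.8, 0.0, 0.6]
gripper_width: -0.0
```

Call:
{"op": "move_arm", "data": {"steps": [[-1,-30,10,20,0,0,0],[-1,-60,20,40,0,0,0],[-1,-60,20,40,0,0,0],[-1,-60,20,40,0,0,0],[-1,-60,20,40,0,0,0]]}}

```text
clock: 21.97
position: [462.8, 289.0, 248.9]
ee_rot: [-0.669, 0.743, 0.0, -0.001]
contact_force: [0.4, -0.4, -0.4]
gripper_width: -0.2
```

```bash
python3 look.py 17 ts; python3 - <<'E'
from fit import *
ps=optics.get_image("scene"); cv2.imwrite("pics/sf17.png",ps['frame'])
pt=optics.get_image("top"); cv2.imwrite("pics/tf17.png",pt['frame'])
a=cv2.imread("pics/scene0.png").astype(int); d=lambda x:x[165:200,385:430]
t=cv2.imread("pics/t15.png").astype(int)-cv2.imread("pics/t17.png").astype(int); print('top lane diff since before press',np.abs(t)[200:360,215:375].mean())
E
```

```text
21.9667 [462.8 289.  248.9] lane [408.8 104.9] jaw-lane yaw 1.5707 tilt [-0.003 -0.002 -1.   ] [ 0.4 -0.4 -0.4] [ 0.85  0.24 -0.16 -0.   -1.18 -0.96]
top lane diff since before press 4.173255208333333
```

View pics/sf17.png

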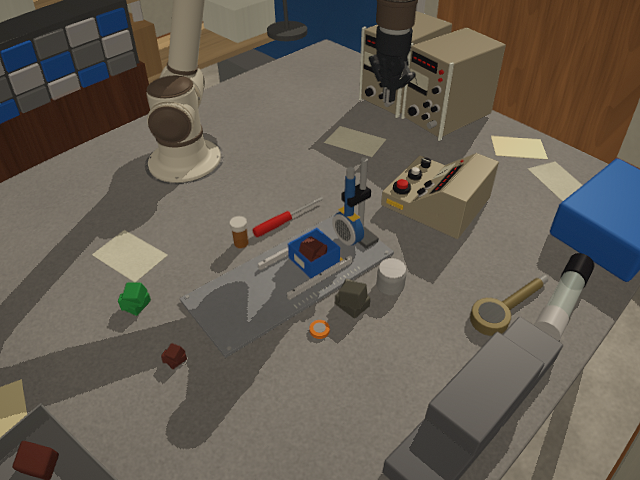

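View pics/t17.png

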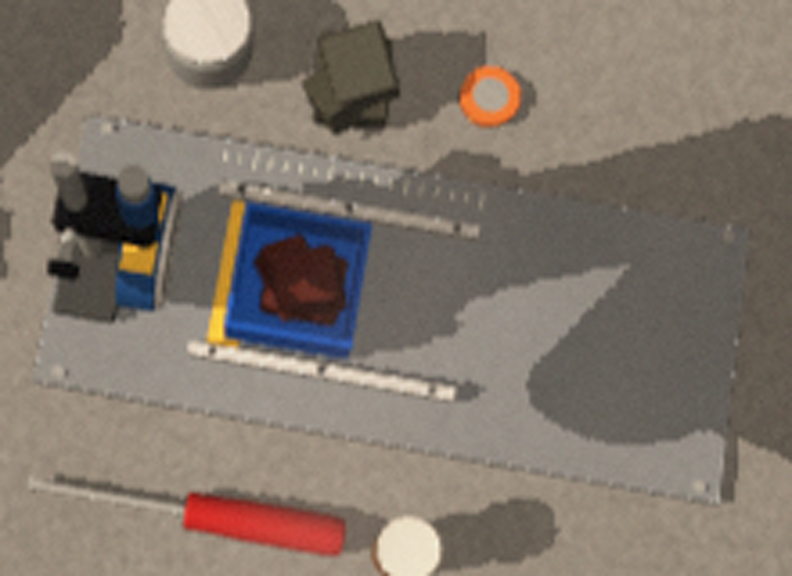

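The scene view shows the red button up at (402,184), the box at (313,250) at the probe, and everything else where it started. The top view shows the box unmoved at the band, with the same corners at (246,204), (225,343), (350,356) and (371,222) in the crop. Handing in.

```bash
python3 -c "
from bench import workorder; print(workorder.job_done())"
```

```text
the job is handed in; nothing more can be done
None
```

I pushed the box down the lane onto the yellow band, pressed the red button all the way down, drew back and handed the job in at about 22 s. No verdict was reported.

**How it went:** I squared the box with two half-open fingers on its rear wall. It ended up 9.5 mm off centre, so I pushed it back sideways from outside before the mouth, then pushed it down the lane.

**Last checks:**
- **Front edge:** lane x is about 150 mm by the wrist and top cameras. The scene camera gave 148 mm uncorrected, and it also read about 3.5 mm short at the rail end. I take 150 mm.
- **Sideways position:** the cameras disagree on the box's offset from the centre line: +1.6 mm (wrist), +2.3 mm (scene) and +4.4 mm (top, a poor fit). All are inside the 9 mm limit.
- **Angle:** the box was square to within about 0.014 rad.
- **Button:** at the press the tip stopped at z = 66 mm and the force rose to 11–16 N, so it bottomed out. It looked up again afterwards.
- **Everything else:** in the final pictures the rock was in the box and the other objects had not moved. The hand was clear of everything.

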